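# Unlock the splitting press's guard, put the key back and hook the guard up

## Task

Open up the core-splitting press: take the flat paddle-bowed key from the rack, push it fully into the lock beside the guard, turn it clockwise to its stop so that the guard springs up a little, turn it back home, draw it out and hang it by its collar in its slot of the rack again. Then raise the guard and hook the slot of its hold-up bar over the pin on the left guide, so that the guard hangs up by itself. Leave the T-handled driver and everything else on the bench where they are.

Things in the scene. Friction and masses are not known exactly. Their poses are not given: they have to be found in the camera images.
- key_bow (a point): Centre of the bow of the plain steel guard key (118 mm long, 0.12 kg), which hangs upright in one of the rack's two slots. The bow is a flat paddle with a small hole, 60 mm wide (y), 42 mm tall (z), 9 mm thick (x), at the top of the key; this point is 97 mm above the key's lower end. z runs up the stem. Turned half round, the key is the same.
- key_collar (a point): Centre of the underside of the key's collar (26 mm across, 6 mm thick), 49 mm below key_bow, on a round stem 9 mm thick. This face rests on the rack's shelf when the key hangs and on the lock's top when it is fully in. Axes as key_bow.
- key_tip (a point): Centre of the key's lower end, 48 mm below the collar's underside. The key ends in a flat bit 30 mm wide (y), 9 mm thick (x) and 30 mm tall, in one plane with the bow; its lowest 8 mm taper to 22 by 4 mm. Axes as key_bow.
- keyhole (a point): Centre of the keyhole in the flat top, 135 mm above the bench, of the guard lock: a steel box 66 mm square on the right end of the press's deck. A straight slot 34 mm long (y) and 12.5 mm wide (x); x points to the press's back, y to its left, z up. The bit goes in from above, along y, until the collar rests on the top. Once turned, the key cannot come out.
- lock (a joint): Turn of the lock, rad: 0 is home, where the key goes in and out; it grows clockwise seen from above to a hard stop at 1.25. A light spring (up to 0.04 N m) pulls it home. The bit has about 0.1 rad of play in it, so the key must turn that much further than the lock. It draws the bolt that holds the guard down, which lets go at about 1.0.
- guard (a joint): Height of the press's guard above shut, m (0 to 0.105): a clear plate 254 mm wide, 118 mm tall in an alloy frame across the press's front, sliding straight up between two guides; about 0.6 kg with its bar. Bolted down it reads 0 to 0.001; unbolted, a spring lifts it to about 0.016 and it stays there. Raised further and let go, it falls back to that.
- bar_grip (a point): Centre of the black sleeve (32 mm wide in y, 14 mm thick in x, 48 mm tall in z) at the top of the guard's hold-up bar, a flat steel bar 30 mm wide and 10 mm thick in front of the guard, pivoted on it 124 mm below this point. z runs up the bar from the pivot, x to the press's back, y to its left. With the guard shut the pivot is 120 mm above the bench.
- bar_slot (a point): Seat of the bar's slot, where the pin's axis ends up: on the bar's middle line 70 mm from the pivot, 54 mm below bar_grip. The slot opens on the bar's left (+y) edge from 40 to 60 mm above the pivot, then runs up inside as a pocket 12 mm wide to 74 mm, behind a lip. The pin enters sideways 50 mm above the pivot, then the bar drops 20 mm on to it.
- bar (a joint): Swing of the bar about its pivot on the guard, rad: 0 leans 0.4 rad to the press's right, where it falls by itself; 0.4 is upright; more leans to the left.
- catch_pin (a point): Fixed steel pin, 8 mm thick, pointing to the front, on a plate high on the guard's left guide, 265 mm above the bench, straight above the bar's pivot. The point is on the pin's axis in the bar's plane. Axes as keyhole. The bar hangs upright on it with the guard 0.075 up; for the pin to pass under the slot's lip the guard must be about 0.095 up.
- slot_left (a point): Left slot of the key rack, an alloy shelf 170 mm wide, 6 mm thick, its top 100 mm above the bench. The point is where a hanging stem's axis meets the shelf's top. The slot is 16 mm wide, runs 30 mm along -x from here to its open front, ends 8 mm behind. Collars rest on the shelf; the bit is wider than the slot, so the key leaves and enters by the front. x: rack's back, z up.
- slot_right (a point): Right slot of the key rack, 90 mm from the left one (along -y); the same in all else. A hanging key can rise 12 mm before its bit meets the shelf from below. Nothing stands above the shelf but what hangs there.
- driver_mid (a point): Collar of a T-handled hexagon driver (round black cross handle 90 mm long, its top 40 mm above the shelf; dark stem) that hangs in the rack's other slot. Leave it hanging.
- key: The key as a whole; origin at key_tip.
- press: The core-splitting press: blue base 280 mm deep (x), 410 mm wide (y), 70 mm tall; the guard 100 mm in front of its origin between two upright alloy guides, their tops 285 mm above the bench; behind the guard two columns with a blue crosshead, its nuts' tops 262 mm above the bench. Origin under the base; x to its back, y to its left.
- core_long: Rock core, 50 mm thick, 110 mm tall, standing; origin under it. Leave it.
- core_short: Rock core, 50 mm thick, 60 mm tall, standing; origin under it. Leave it.
- tin_a: Aluminium specimen tin with lid, 72 mm across, 50 mm tall; origin under it. Leave it.
- tin_b: The same kind of tin. Leave it.
- brass_ring: Brass specimen ring, 70 mm across, 25 mm tall; origin under it. Leave it.
- spatula: Spatula with wooden handle, 280 mm long, lying flat; origin under its middle. Leave it.

How it is judged:
By the outcome, as a careful person would: the job done as asked, in the order asked, and still so for the second after the job is handed in, with the robot touching nothing.
It also fails if it takes over 69 s, if anything falls off the work surface, if the arm or the gripper's body presses on something with over 40 N, if the wrist force passes 120 N, or if a joint passes its speed limit or range.

## Robot

A 6-joint arm with a two-finger parallel gripper is mounted at the origin on the work surface. World frame = base frame: x ahead of the robot, y to its left, z up, the work surface at z = 0. Lengths are in m, angles in rad, forces in N, time in s.
With the tool pointing down it reaches from about 0.4 to 0.825 m from the base axis. Payload 7 kg.
Tool frame: the origin (TCP) lies at the centre of the arm's flange, where the gripper is bolted on; the fingertips stand 178 mm ahead of it and the grasp point (between the pads) lies 159 mm ahead of it (arm.tip_reach is the distance from the TCP to the fingertips, in m); z points along the fingers, y is the direction in which the jaws open and shut (so a half turn about z gives the same grasp; the last joint's range is limited). The gripper opens to 88 mm and grips with 3 to 60 N. Pads are 19 mm wide; open, the fingers measure 130 mm over their backs; the gripper's body (78 mm by 193 mm) begins 47 mm behind the grasp point.
Start: joints at [-0.869, 0.359, 0.012, 0, -1.224, -0.288], TCP at [0.271, -0.618, 0.405] pointing down, gripper open.
Joint ranges: [-3.07, 3.07], [-1.43, 2.12], [-1.02, 1.25], [-3.03, 1.67], [-3.05, -0], [-3.03, 3.03]. Speed limits (rad/s): [2.39, 2.39, 3.01, 3.14, 3.14, 3.14].

## Interface

Orientations are given as [roll, pitch, yaw] about the fixed x, y, z axes, in that order (R = Rz(yaw) Ry(pitch) Rx(roll)).
In Python, from station import arm gives the robot as it stands.
- The arm moves only by the shell command python3 -m inch 'ROWS' [OPENING] [FORCE]. ROWS is JSON, a list that holds one entry, the list of rows, each a list of 6 numbers: the shift along the world's x, y, z in units of 200 mm (1.0 is 200 mm), then the turn, a rotation vector about the world's x, y, z in units of 180 degrees (1.0 is 180 degrees). A call has 1 to 8 rows; each row is the pose to reach, as a shift and turn from the pose commanded when the call began, turning the shorter way round; what a row does not reach only later rows make up. A row lasts 1/8 s, in which the tool goes at most 62.5 mm and 10.7 degrees, less where a joint would pass 70% of its speed; a pose out of reach is approached as far as the arm can. A call with a number of a shift or a turn outside -1 to 1 is refused whole. A call with a gripper value outside its range is refused whole. OPENING is the finger opening in mm, from 0 to 87.6, set as the call begins (- or left out, the last holds). The fingers move at their own pace and stop on an object; FORCE is the grip in N (left out, the last holds). Time passes only in rows, so rows that repeat a pose let the fingers close. It gives the time, the measured TCP pose, the force and the opening at its end, in the units of the state.
- arm.get_state(): the state, without advancing time (a new reading comes with each control period).
- arm.grab_frame(name): name is "side" or "top" or "wrist"; returns the picture (400x640x3 uint8, blue, green, red); there is no depth.
- arm.camera_params(name): a dict with "vertical_fov" (degrees; the focal length in pixels is half the picture's height over the tangent of half this angle, whatever the lens; pixels are square), "cx", "cy" (the principal point, pixels), "k1" (the pictures are not rectified: a ray, as slopes to the right and down, at radius r is drawn at 1 + k1 r^2 times it, then the intrinsics apply), "pose" (4x4, takes a point from camera to world coordinates). Camera axes: x right, y down, z forward; pixel columns grow to the right and rows downward; lengths in m; the calibration is good to about 2 mm. A picture is of the moment at which its call begins: read the wrist's pose just before it. camera_params takes no time and is no camera call; for the wrist camera it gives the pose at the moment of the call.
- arm.job_done(): hands the job in, once; it reports no verdict.
Trained networks look in the newest picture that a camera, given by its name, has taken for a name from the list of things; names that differ only in an ending like _2 or _b are one class to them, and where a whole thing is asked for, a point or a joint stands for the part that bears it (a point fixed in the world has none). Each returns a list of dicts, best first, with "score" (0 to 1); they miss things now and then, are a little off and sometimes report something else, mostly with a low value. They report only what shows in the picture. A call takes as long as a camera call.
- arm.search_frame(target, camera): "box" ([left, top, right, bottom] in pixels, round what is visible of it).
- arm.regions_of(target, camera): "region" (400x640 bool, what is visible of it) and "box" ([left, top, right, bottom] in pixels, round what is visible of it).
The state is a dict: "t": time; "q": joint angles; "qd": joint speeds; "joint_efforts": joint torques, N m; "eef_pos": TCP position; "ee_rot": TCP orientation; "force": force on the tool from outside, world axes, zero at the start; "moment": the same for the moment, N m; "width": finger opening in m.
Only numpy, scipy, OpenCV 4.12 (cv2) and the standard library are available. Lean on these libraries where they do the work, as an engineer would, in place of code of your own. Each camera call takes 0.05 s, during which the arm holds its last target.

## Working session

There is one attempt and no reset: what is moved stays moved. The work goes in short steps, Python scripts to look and compute and a shell command to move; the robot and the scene stay as the last step left them, time stands still between calls to the robot, and variables do not carry over. Pictures are saved under pics/ and viewed, and the job is handed in when it is done.

```bash
ls; mkdir -p pics; python3 - <<'E'
from station import arm
import cv2
print(arm.get_state())
for n in ("side","top","wrist"):
    p=arm.camera_params(n); print(n,p)
    cv2.imwrite(f"pics/{n}0.png",arm.grab_frame(n))
E
```

```text
pics
{'t': 0.0, 'q': array([-8.68890802e-01,  3.59401439e-01,  1.10495982e-02, -3.13119804e-04,
       -1.22410068e+00, -2.88144813e-01]), 'qd': array([ 0.00102762,  0.0013085 ,  0.00089869,  0.00125326, -0.0004468 ,
       -0.00135692]), 'joint_efforts': array([ 1.86240213e-03, -5.82711303e+01,  2.93054670e+01,  6.99728921e+00,
        6.53704628e-03, -1.62275228e-04]), 'eef_pos': array([ 0.27133118, -0.61785549,  0.40371567]), 'ee_rot': array([ 3.13992109e+00, -1.88472988e-04, -2.72793842e+00]), 'force': array([ 0.20255351, -0.98628288,  0.31416854]), 'moment': array([ 0.0315385 , -0.01179918,  0.01178246]), 'width': 0.08758256601395713}
side {'vertical_fov': 43.79606646210136, 'cx': 324.4518887475805, 'cy': 197.5358936098857, 'k1': -0.12577136616068668, 'pose': array([[ 0.93151801, -0.21905996,  0.29032213,  0.08843437],
       [-0.36300718, -0.60908599,  0.7051525 , -0.91629896],
       [ 0.02236046, -0.76225126, -0.64689491,  1.05136537],
       [ 0.        ,  0.        ,  0.        ,  1.        ]])}
top {'vertical_fov': 57.06278399281984, 'cx': 323.4912954588406, 'cy': 196.04561596688276, 'k1': 0.022375099029869883, 'pose': array([[ 0.01888898, -0.98263943,  0.1845615 ,  0.29785418],
       [-0.99972648, -0.02110863, -0.01006905,  0.07207176],
       [ 0.01379009, -0.18432083, -0.98276939,  1.16710181],
       [ 0.        ,  0.        ,  0.        ,  1.        ]])}
wrist {'vertical_fov': 69.95404711082476, 'cx': 319.626155927336, 'cy': 198.30676648598367, 'k1': -0.017087567580199442, 'pose': array([[-4.02972451e-01,  8.80096071e-01,  2.51085860e-01,
         2.04496412e-01],
       [ 9.15211982e-01,  3.87366420e-01,  1.11059825e-01,
        -6.47621655e-01],
       [ 4.81084661e-04,  2.74550838e-01, -9.61572465e-01,
         3.84146734e-01],
       [ 0.00000000e+00,  0.00000000e+00,  0.00000000e+00,
         1.00000000e+00]])}
```

View pics/side0.png

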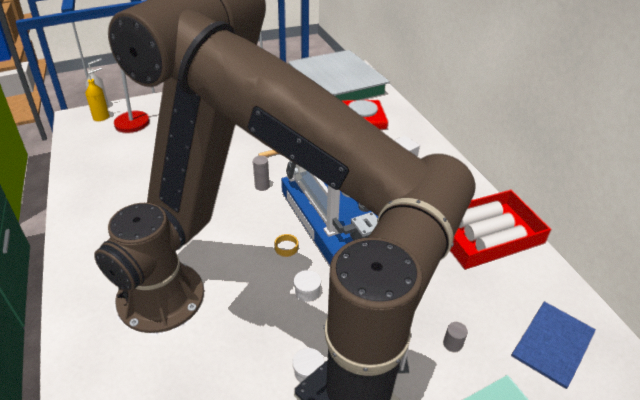

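View pics/top0.png

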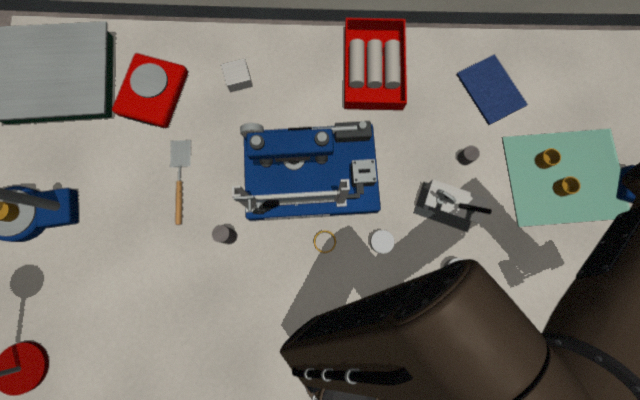

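View pics/wrist0.png

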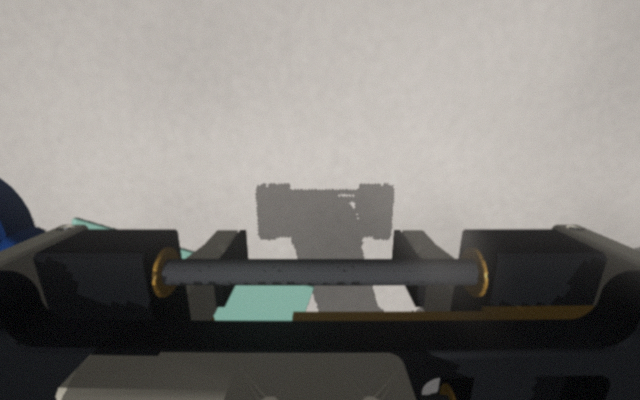

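```bash
cat > h.py <<'E'
import numpy as np, cv2
from scipy.spatial.transform import Rotation as R
def K(p):
    f=200/np.tan(np.radians(p["vertical_fov"]/2)); return np.array([[f,0,p["cx"]],[0,f,p["cy"]],[0,0,1.]])
def ray(p,uv):
    # D = k1 only
    n=cv2.undistortPoints(np.array([[uv]],float),K(p),np.array([p["k1"],0,0,0,0.]))[0,0]
    T=p["pose"]; return T[:3,3], T[:3,:3]@np.array([n[0],n[1],1.])
def onz(p,uv,z):
    o,d=ray(p,uv); return o+d*(z-o[2])/d[2]
def proj(p,X):
    T=np.linalg.inv(p["pose"]); rv=cv2.Rodrigues(T[:3,:3])[0]
    return cv2.projectPoints(np.array(X,float).reshape(-1,1,3),rv,T[:3,3],K(p),np.array([p["k1"],0,0,0,0.]))[0][:,0]
def tri(obs):
    A=np.zeros((3,3));b=np.zeros(3)
    for p,uv in obs:
        o,d=ray(p,uv);d=d/np.linalg.norm(d);M=np.eye(3)-np.outer(d,d);A+=M;b+=M@o
    return np.linalg.solve(A,b)
def crop(im,x0,y0,x1,y1,s,fn):
    c=cv2.resize(im[y0:y1,x0:x1],None,fx=s,fy=s,interpolation=cv2.INTER_CUBIC); cv2.imwrite(fn,c)
E
python3 - <<'E'
from h import *
from station import arm
im=cv2.imread("pics/top0.png")
crop(im,225,110,385,230,5,"pics/top0_press.png")
crop(im,400,130,500,240,5,"pics/top0_rack.png")
for n in ["key_bow","key_collar","driver_mid","keyhole","slot_left","slot_right","bar_grip","catch_pin","press","bar_slot","key"]:
    r=arm.search_frame(n,"top"); print(n,[(np.round(d["box"],1).tolist(),round(d["score"],2)) for d in r[:3]])
E
```

```text
key_bow []
key_collar [([437.2, 189.5, 454.1, 204.4], 0.55), ([232.2, 119.4, 380.4, 223.2], 0.31)]
driver_mid [([457.7, 204.8, 493.2, 216.9], 0.77), ([231.7, 120.9, 381.2, 220.9], 0.63), ([319.3, 250.6, 316.4, 249.3], 0.62)]
keyhole [([234.2, 122.1, 382.4, 224.8], 0.68)]
slot_left [([412.9, 180.6, 490.6, 231.7], 0.61), ([458.6, 204.2, 488.5, 216.5], 0.58)]
slot_right [([414.0, 177.5, 486.9, 234.3], 0.91)]
bar_grip [([256.6, 198.7, 278.8, 215.1], 0.55)]
catch_pin [([230.4, 119.4, 383.0, 225.4], 0.85), ([441.1, 190.5, 454.1, 203.6], 0.59)]
press [([439.3, 188.8, 456.4, 205.6], 0.75), ([231.7, 121.3, 385.2, 220.0], 0.62)]
bar_slot [([254.0, 204.3, 280.0, 212.2], 0.76), ([370.3, 226.2, 396.0, 252.3], 0.69)]
key [([439.2, 188.7, 454.5, 206.0], 0.55), ([257.4, 200.8, 277.8, 211.6], 0.5)]
```

View pics/top0_press.png

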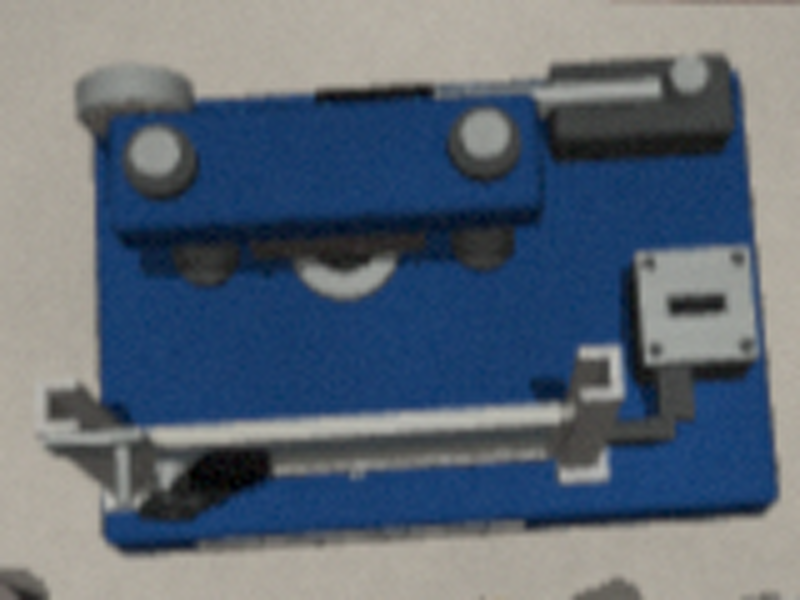

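View pics/top0_rack.png

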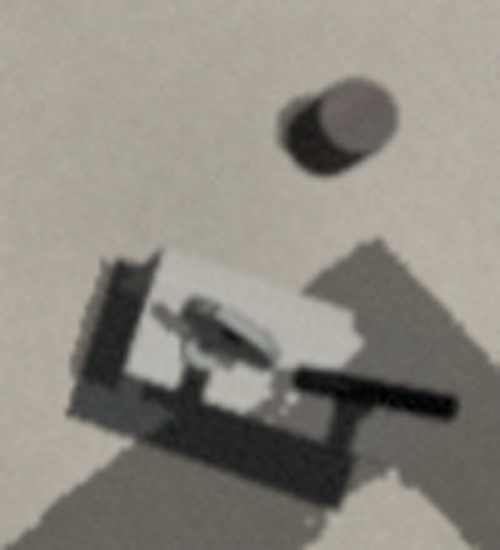

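```bash
python3 - <<'E'
from h import *
from station import arm
p=arm.camera_params("top")
def c(x0,y0,u,v,z): 
    X=onz(p,(x0+u/5-.4,y0+v/5-.4),z); print((u,v),np.round(X,4)); return X
print("lock top corners"); L=[c(225,110,u,v,.135) for u,v in [(634,250),(750,245),(758,360),(640,368),(696,304)]]
print("slot ends"); a=c(225,110,668,304,.135);b=c(225,110,725,303,.135); print(np.degrees(np.arctan2(*(a-b)[[1,0]])))
print("shelf"); s=[c(400,130,u,v,.1) for u,v in [(165,250),(352,308),(362,340),(125,372)]]
d=s[0]-s[1]; print(np.linalg.norm(d),np.degrees(np.arctan2(d[1],d[0])))
print("bow top z=.170");c(400,130,195,300,.170);c(400,130,280,365,.170); c(400,130,232,330,.149)
print("driver");a=c(400,130,297,377,.135);b=c(400,130,455,408,.135);print(np.linalg.norm(a-b),np.degrees(np.arctan2(*(a-b)[[1,0]])))
print("guide tops");c(225,110,60,412,.285);c(225,110,130,450,.285);c(225,110,600,370,.285)
print("sleeve");c(225,110,235,468,.21)
E
```

```text
lock top corners
(634, 250) [ 0.6013 -0.0177  0.135 ]
(750, 245) [ 0.6059 -0.0853  0.135 ]
(758, 360) [ 0.5373 -0.0895  0.135 ]
(640, 368) [ 0.5311 -0.0215  0.135 ]
(696, 304) [ 0.5697 -0.0538  0.135 ]
slot ends
(668, 304) [ 0.5694 -0.0376  0.135 ]
(725, 303) [ 0.5707 -0.0706  0.135 ]
92.3027198551639
shelf
(165, 250) [ 0.5551 -0.2634  0.1   ]
(352, 308) [ 0.5222 -0.3729  0.1   ]
(362, 340) [ 0.503  -0.3778  0.1   ]
(125, 372) [ 0.4808 -0.2371  0.1   ]
0.11442570261860524 73.26445169806438
bow top z=.170
(195, 300) [ 0.5101 -0.257   0.17  ]
(280, 365) [ 0.4746 -0.3024  0.17  ]
(232, 330) [ 0.4978 -0.2841  0.149 ]
driver
(297, 377) [ 0.474  -0.3249  0.135 ]
(455, 408) [ 0.4581 -0.4135  0.135 ]
0.0900604768672877 79.82472904330874
guide tops
(60, 412) [0.469  0.2747 0.285 ]
(130, 450) [0.4509 0.2397 0.285 ]
(600, 370) [0.4957 0.0118 0.285 ]
sleeve
(235, 468) [0.4555 0.1984 0.21  ]
```

```bash
python3 -m inch '[[[0.3,0.3,0,0,0,0],[0.6,0.6,0,0,0,0],[0.85,0.85,0,0,0,0],[1,1,0.1,0,0,0]]]'; python3 -m inch '[[[0.1,0.3,0.1,0,0,0],[0.1,0.5,0.1,0,0,0],[0.1,0.5,0.1,0,0,0]]]'; python3 - <<'E'
from station import arm
import cv2,pickle
s=arm.get_state();print(s["t"],s["eef_pos"],s["ee_rot"],s["q"])
for n in ("wrist","side","top"):
    p=arm.camera_params(n); im=arm.grab_frame(n)
    cv2.imwrite(f"pics/{n}1.png",im); pickle.dump(p,open(f"{n}1.pkl","wb"))
E
```

```text
t: 1.2
eef_pos: [0.4482, -0.4405, 0.4169]
ee_rot: [3.14, -0.001, -2.728]
force: [1.1, -1.0, 0.4]
width: 0.0875
t: 1.58
eef_pos: [0.4676, -0.3397, 0.4386]
ee_rot: [-3.141, 0.002, -2.724]
force: [0.3, -0.1, -0.2]
width: 0.0874
1.575 [ 0.46757678 -0.33966347  0.43855865] [-3.14070551e+00  1.58820287e-03 -2.72429748e+00] [-2.90086895e-01  1.78768617e-01 -1.55836670e-01 -3.79039814e-04
 -1.23440741e+00 -8.63290171e-01]
```

View pics/wrist1.png

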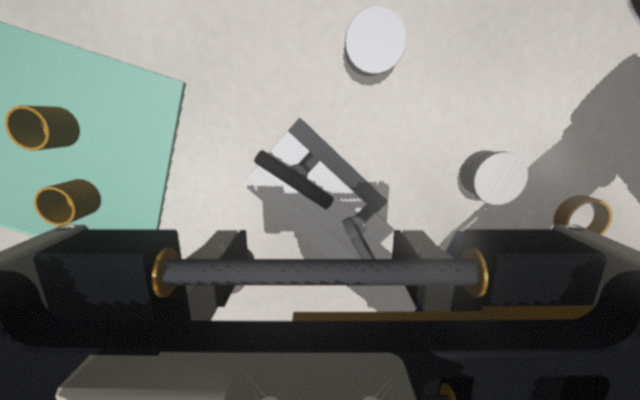

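View pics/side1.png

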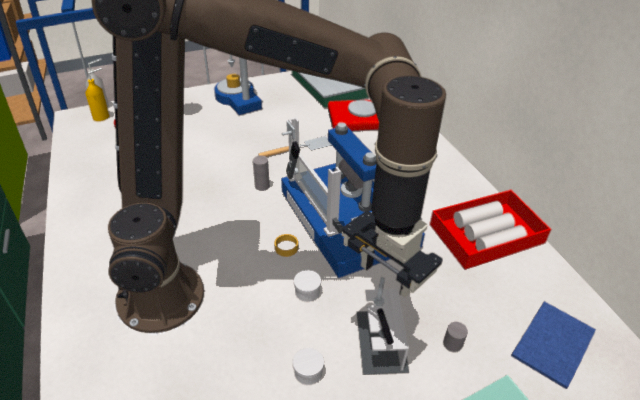

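View pics/top1.png

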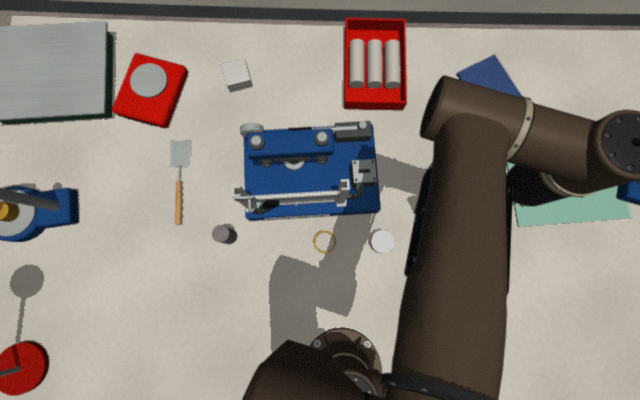

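```bash
python3 -m inch '[[[0.3,0.3,0,0,0,0],[0.3,0.3,0,0,0,0],[0.3,0.3,0,0,0,0]]]'; python3 - <<'E'
from station import arm
import cv2,pickle
s=arm.get_state();print(s["t"],s["eef_pos"],s["ee_rot"],s["q"])
for n in ("wrist",):
    p=arm.camera_params(n); im=arm.grab_frame(n)
    cv2.imwrite(f"pics/{n}2.png",im); pickle.dump(p,open(f"{n}2.pkl","wb"))
for n in ["key_bow","key_collar","driver_mid","slot_left","key"]:
    r=arm.search_frame(n,"wrist"); print(n,[([int(x) for x in d["box"]],round(d["score"],2)) for d in r[:3]])
E
```

```text
t: 2.1
eef_pos: [0.5281, -0.2821, 0.4367]
ee_rot: [3.141, -0.001, -2.727]
force: [0.1, -0.3, 0.3]
width: 0.0878
2.1 [ 0.52813605 -0.28211079  0.4366998 ] [ 3.14096208e+00 -1.03535890e-03 -2.72701395e+00] [-1.64513303e-01  2.15642137e-01 -1.13461715e-01  4.10322393e-05
 -1.24290412e+00 -9.91717888e-01]
key_bow [([314, 142, 351, 197], 0.63)]
key_collar [([312, 141, 353, 197], 0.56)]
driver_mid [([216, 63, 302, 130], 0.73)]
slot_left [([213, 58, 369, 214], 0.71)]
key [([311, 140, 353, 196], 0.57), ([382, 179, 640, 394], 0.35)]
```

View pics/wrist2.png

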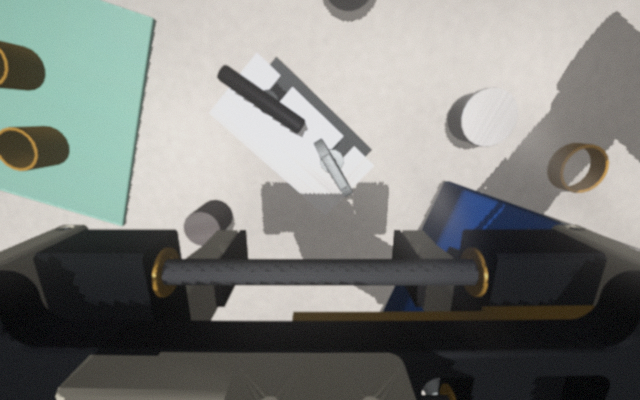

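```bash
python3 - <<'E'
from h import *
im=cv2.imread("pics/wrist2.png")
crop(im,200,40,400,220,4,"pics/w2c.png")
E
```

```text
(no output)
```

View pics/w2c.png

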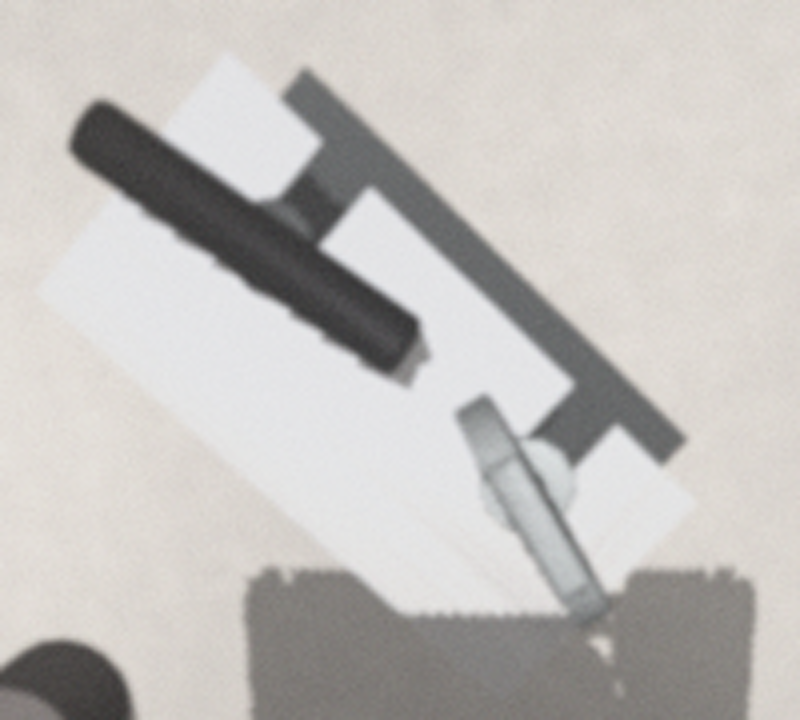

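```bash
python3 - <<'E'
from h import *
import pickle
p=pickle.load(open("wrist2.pkl","rb"))
def c(u,v,z,l=""):
    X=onz(p,(200+u/4-.4,40+v/4-.4),z); print(l,(u,v),np.round(X[:2],4)); return X
a=c(577,385,.1,"mouthL");b=c(620,428,.1,"mouthL");print(np.linalg.norm(a-b))
a2=c(325,143,.1);b2=c(372,187,.1,"");print(np.linalg.norm(a2-b2))
d=(a+b-a2-b2)/2;yaw=np.degrees(np.arctan2(d[1],d[0]))-90;print("rack",np.linalg.norm(d),yaw)
A=c(228,50,.1);B=c(38,290,.1);C=c(695,503,.1)
print(np.linalg.norm(A-C),np.linalg.norm(A-B),np.degrees(np.arctan2(*(C-A)[[1,0]]))-90)
e=np.array([np.cos(np.radians(yaw)),np.sin(np.radians(yaw)),0])
for m in ((a+b)/2,(a2+b2)/2): print("slot",m+.03*e)
t1=c(499,474,.170,"top");t2=c(580,592,.170,"top");dd=t1-t2;print(np.linalg.norm(dd),np.degrees(np.arctan2(dd[1],dd[0])))
print("topmid",(t1+t2)/2)
u=c(472,403,.160,"ends");v=c(593,612,.160);print(np.linalg.norm(u-v),(u+v)/2,np.degrees(np.arctan2(*(u-v)[[1,0]])))
c(530,483,.106,"collar")
E
```

```text
mouthL (577, 385) [ 0.4687 -0.28  ]
mouthL (620, 428) [ 0.4744 -0.2643]
0.016706338067464476
 (325, 143) [ 0.4395 -0.3654]
 (372, 187) [ 0.4445 -0.3502]
0.015956480479061425
rack 0.09059571332152859 -19.05554861227968
 (228, 50) [ 0.429 -0.396]
 (38, 290) [ 0.504 -0.422]
 (695, 503) [ 0.4846 -0.2361]
0.1692777425327052 0.07946065983490991 -19.19250634590638
slot [ 0.49989953 -0.28196314  0.1       ]
slot [ 0.47032142 -0.36759443  0.1       ]
top (499, 474) [ 0.4909 -0.2945]
top (580, 592) [ 0.5076 -0.2673]
0.03188479355267481 -121.54054762537257
topmid [ 0.49928315 -0.28089608  0.17      ]
ends (472, 403) [ 0.4802 -0.3056]
 (593, 612) [ 0.5126 -0.2607]
0.055402978971458024 [ 0.49640855 -0.28317416  0.16      ] -125.78350746705632
collar (530, 483) [ 0.4975 -0.2812]
```

```bash
python3 - <<'E'
from h import *
from station import arm
im=cv2.imread("pics/top1.png")
crop(im,300,115,390,225,7,"pics/t1r.png")
crop(im,228,115,298,225,7,"pics/t1l.png")
im=cv2.imread("pics/side1.png")
crop(im,270,110,400,280,4,"pics/s1c.png")
E
```

```text
(no output)
```

View pics/t1r.png

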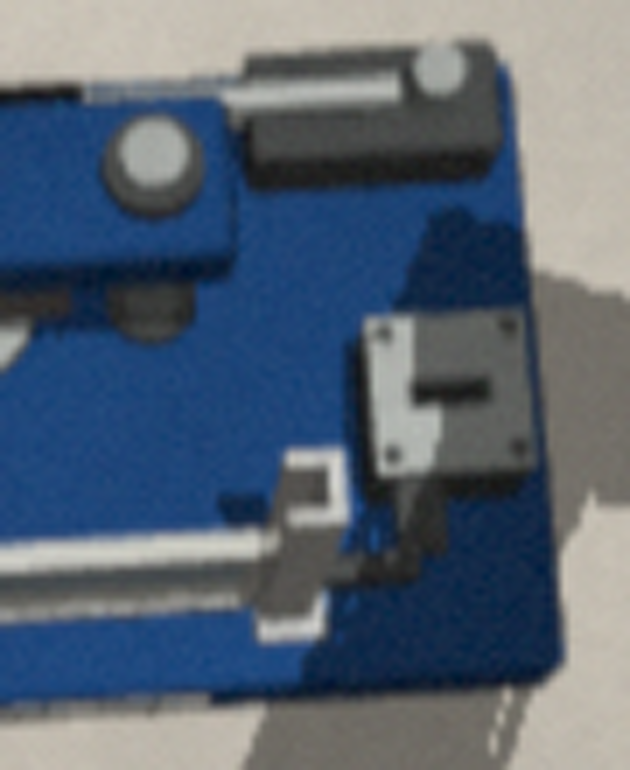

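View pics/t1l.png

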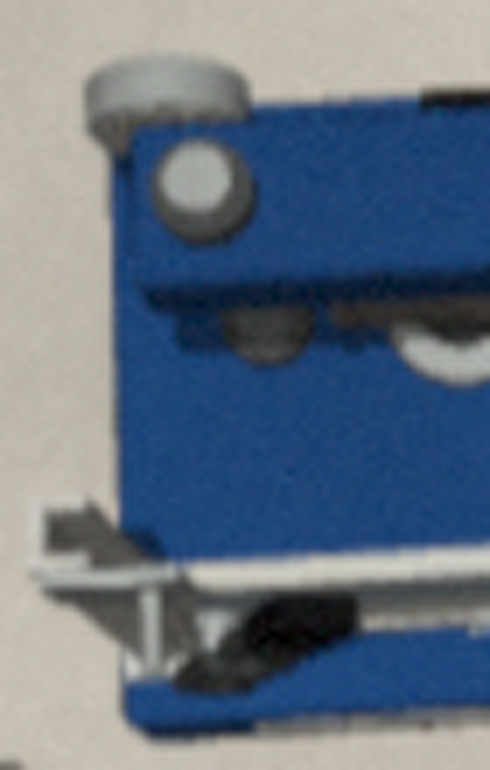

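View pics/s1c.png

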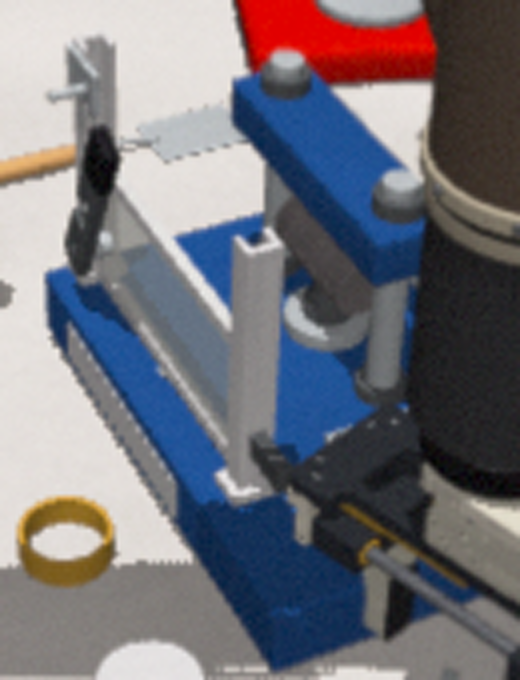

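```bash
python3 - <<'E'
from h import *
import pickle
p=pickle.load(open("top1.pkl","rb"));ps=pickle.load(open("side1.pkl","rb"))
def c(x0,u,v,z,l=""):
    X=onz(p,(x0+u/7-.43,115+v/7-.43),z); print(l,(u,v),np.round(X[:2],4)); return X[:2]
def ang(a,b): d=a-b; return np.degrees(np.arctan2(d[1],d[0]))
a=c(228,124,690,.07,"base FL side");b=c(300,562,668,.07,"base FR")
print(ang(a,b)-90, np.linalg.norm(a-b))
for u,v in [(364,318),(522,312),(535,470),(372,480)]: c(300,u,v,.135,"lock")
a=c(300,412,391,.135,"slotL");b=c(300,488,388,.135);print((a+b)/2,np.linalg.norm(a-b))
for u,v in [(288,450),(345,450),(350,522),(288,520)]: c(300,u,v,.285,"Rguide")
for u,v in [(32,505),(92,500),(32,585),(185,575)]: c(228,u,v,.285,"Lguide")
for u,v in [(155,152)]: c(300,u,v,.262,"nut")
for u,v in [(197,178)]: c(228,u,v,.262,"nutL")
for z in(.225,.24): c(300,236,262,z,"xhead FR");c(300,240,108,z,"xhead BR")
# crosshead FR top corner tri: side1 crop(378,285)? 
print("tri xheadFR",tri([(p,(300+236/7-.43,115+262/7-.43)),(ps,(270+372/4-.4,110+250/4-.4))]))
# pin: top: (152,590)-(152,670)?; side: pin tip (50,95) root (85,95)
print("pin tip",onz(p,(228+150/7-.43,115+672/7-.43),.265),"root",onz(p,(228+150/7-.43,115+590/7-.43),.265))
print("pin tip tri",tri([(p,(228+150/7-.43,115+672/7-.43)),(ps,(270+50/4-.4,110+95/4-.4))]))
E
```

```text
base FL side (124, 690) [0.4467 0.2942]
base FR (562, 668) [ 0.4647 -0.1101]
2.5441655582306026 0.4046080324166116
lock (364, 318) [ 0.6002 -0.0182]
lock (522, 312) [ 0.6042 -0.084 ]
lock (535, 470) [ 0.5369 -0.0889]
lock (372, 480) [ 0.5312 -0.0218]
slotL (412, 391) [ 0.5693 -0.0382]
 (488, 388) [ 0.5713 -0.0697]
[ 0.57030103 -0.05395938] 0.03153594301744777
Rguide (288, 450) [0.5075 0.0214]
Rguide (345, 450) [0.5079 0.0014]
Rguide (350, 522) [ 0.4821 -0.0005]
Rguide (288, 520) [0.4823 0.0212]
Lguide (32, 505) [0.4819 0.2863]
Lguide (92, 500) [0.4841 0.2656]
Lguide (32, 585) [0.4536 0.2845]
Lguide (185, 575) [0.4582 0.2319]
nut (155, 152) [0.6246 0.0704]
nutL (197, 178) [0.6104 0.2395]
xhead FR (236, 262) [0.5948 0.0386]
xhead BR (240, 108) [0.6565 0.0379]
xhead FR (236, 262) [0.5901 0.0391]
xhead BR (240, 108) [0.6508 0.0384]
tri xheadFR [0.59167255 0.03895663 0.23406035]
pin tip [0.42686003 0.24593221 0.265     ] root [0.4561989  0.24758509 0.265     ]
pin tip tri [0.42786387 0.24521736 0.26729689]
```

```bash
python3 - <<'E'
from h import *
import pickle
p=pickle.load(open("wrist2.pkl","rb"))
def c(u,v,z,l=""):
    X=onz(p,(200+u/4-.4,40+v/4-.4),z); print(l,(u,v),np.round(X[:2],4)); return X
a=c(86,122,.132);b=c(403,345,.132);print(np.linalg.norm(a-b),(a+b)/2,np.degrees(np.arctan2(*(b-a)[[1,0]])))
# predicted key overlay for yaw candidates
im=cv2.imread("pics/w2c.png")
for yaw,col in ((-31,(0,0,255)),(-35,(255,0,0))):
    r=np.radians(yaw);ex=np.array([np.cos(r),np.sin(r),0]);ey=np.array([-np.sin(r),np.cos(r),0])
    o=np.array([.4985,-.2818,.1])
    P=[]
    for w,z in ((-.030,.149),(-.016,.170),(.016,.170),(.030,.149)):
        for t in(-.0045,.0045):P.append(o+ey*w+ex*t+[0,0,z-.1])
    q=(proj(p,P)-[200,40]+.4)*4
    for x in q: cv2.circle(im,tuple(int(k) for k in x),3,col,-1)
    for k in range(16):
        aa=k*np.pi/8; x=(proj(p,[o+[.013*np.cos(aa),.013*np.sin(aa),.006]])[0]-[200,40]+.4)*4
        cv2.circle(im,tuple(int(k) for k in x),2,(0,200,0),-1)
cv2.imwrite("pics/ov.png",im[350:700,400:700])
cv2.imwrite("pics/ov.png",cv2.resize(im[350:700,400:700],None,fx=1.7,fy=1.7))
E
```

```text
(86, 122) [ 0.4596 -0.4123]
 (403, 345) [ 0.4764 -0.3258]
0.08811693007482257 [ 0.46798948 -0.36905606  0.132     ] 79.05288008812254
```

View pics/ov.png

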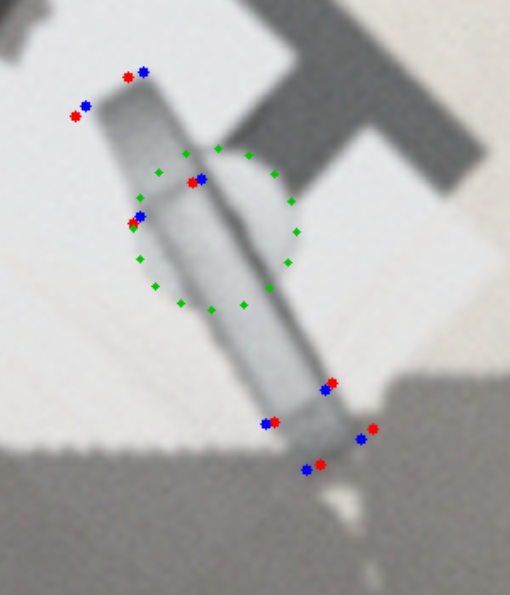

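```bash
python3 -m inch '[[[-0.08,0,0,0,0,0.055],[-0.148,0,0,0,0,0.11],[-0.148,0,0,0,0,0.165],[-0.148,0,-0.1,0,0,0.165],[-0.148,0,-0.25,0,0,0.165],[-0.148,0,-0.25,0,0,0.165]]]' 44 20; python3 - <<'E'
from station import arm
import cv2,pickle
s=arm.get_state();print(s["t"],s["eef_pos"],s["ee_rot"],s["q"])
for n in ("wrist",):
    p=arm.camera_params(n); im=arm.grab_frame(n)
    cv2.imwrite(f"pics/{n}3.png",im); pickle.dump(p,open(f"{n}3.pkl","wb"))
E
```

```text
t: 3.15
eef_pos: [0.4966, -0.2824, 0.3858]
ee_rot: [3.138, -0.001, -2.21]
force: [-0.1, 0.3, -0.5]
width: 0.0444
3.15 [ 0.49656777 -0.28239003  0.38577026] [ 3.13782738e+00 -1.33579906e-03 -2.21038548e+00] [-1.74849775e-01  2.03788956e-01 -2.47401530e-01 -5.47262625e-04
 -1.12357051e+00 -4.64504239e-01]
```

View pics/wrist3.png

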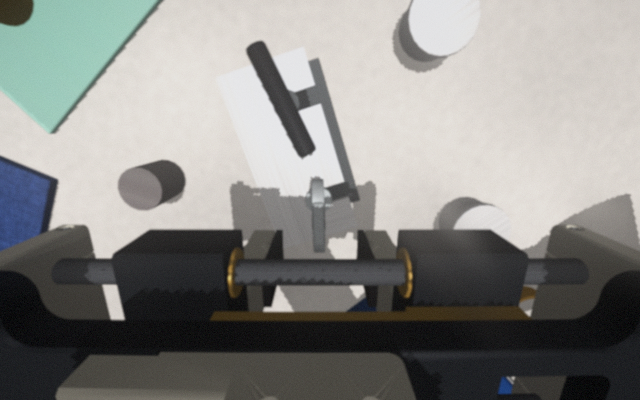

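```bash
python3 -m inch '[[[0.01,0,-0.2,0,0,0],[0.01,0,-0.38,0,0,0],[0.01,0,-0.39,0,0,0],[0.01,0,-0.39,0,0,0]]]' 44 20;  python3 - <<'E'
from h import *
from station import arm
p=arm.camera_params("wrist"); im=arm.grab_frame("wrist"); crop(im,160,80,480,320,2.5,"pics/w4.png")
E
```

```text
t: 3.7
eef_pos: [0.5004, -0.2826, 0.3115]
ee_rot: [-3.139, 0.0, -2.209]
force: [-0.5, 0.6, -0.1]
width: 0.0438
```

View pics/w4.png

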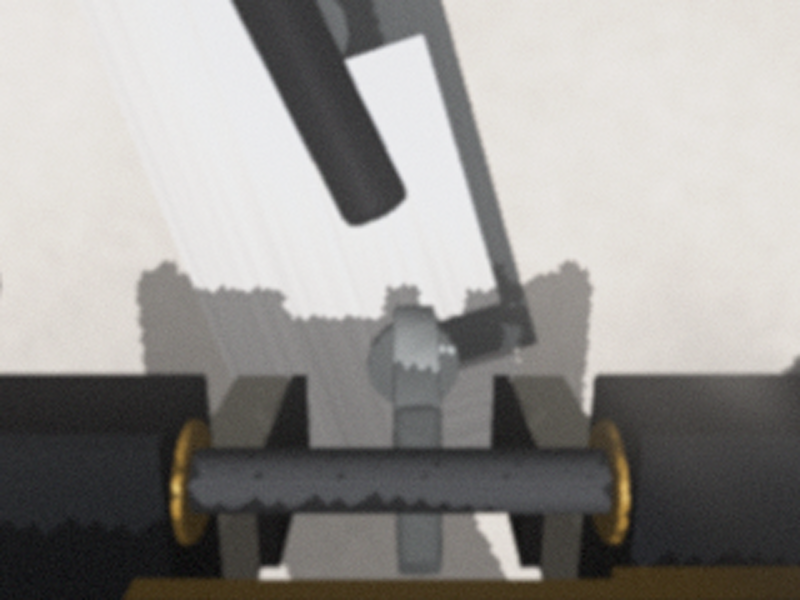

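```bash
python3 -m inch '[[[-0.014,0.01,-0.015,0,0,0],[-0.014,0.01,-0.015,0,0,0]]]' 44 20; python3 -m inch '[[[0,0,0,0,0,0],[0,0,0,0,0,0],[0,0,0,0,0,0],[0,0,0,0,0,0],[0,0,0,0,0,0]]]' 4 35; python3 - <<'E'
from h import *
from station import arm
p=arm.camera_params("wrist"); im=arm.grab_frame("wrist"); crop(im,160,80,480,320,2.5,"pics/w5.png")
E
```

```text
t: 4.0
eef_pos: [0.4966, -0.2801, 0.3072]
ee_rot: [-3.141, 0.0, -2.209]
force: [0.0, 0.2, -0.8]
width: 0.0439
t: 4.62
eef_pos: [0.4969, -0.2802, 0.3064]
ee_rot: [3.142, -0.0, -2.209]
force: [-0.2, 0.0, -0.1]
width: 0.0089
```

View pics/w5.png

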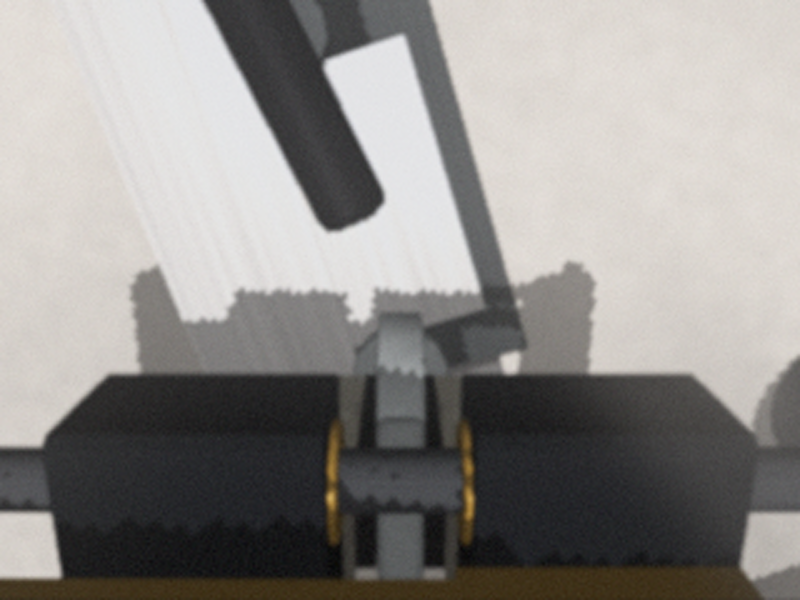

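```bash
python3 -m inch '[[[0,0,0.035,0,0,0],[0,0,0.035,0,0,0],[-0.1,0.035,0.035,0,0,0],[-0.2,0.07,0.035,0,0,0],[-0.27,0.094,0.035,0,0,0],[-0.27,0.094,0.035,0,0,0],[-0.27,0.094,0.25,0,0,0],[-0.27,0.094,0.56,0,0,0.02]]]';  python3 - <<'E'
from h import *
from station import arm
p=arm.camera_params("wrist"); im=arm.grab_frame("wrist"); crop(im,160,80,480,320,2.5,"pics/w6.png")
s=arm.get_state();print(s["eef_pos"],s["ee_rot"],s["width"])
E
```

```text
t: 5.68
eef_pos: [0.443, -0.2614, 0.4184]
ee_rot: [3.138, -0.001, -2.145]
force: [1.5, -1.1, 0.3]
width: 0.0093
[ 0.44470048 -0.2624842   0.42867343] [-3.13087380e+00  4.17177012e-04 -2.13994715e+00] 0.008899916067043222
```

View pics/w6.png

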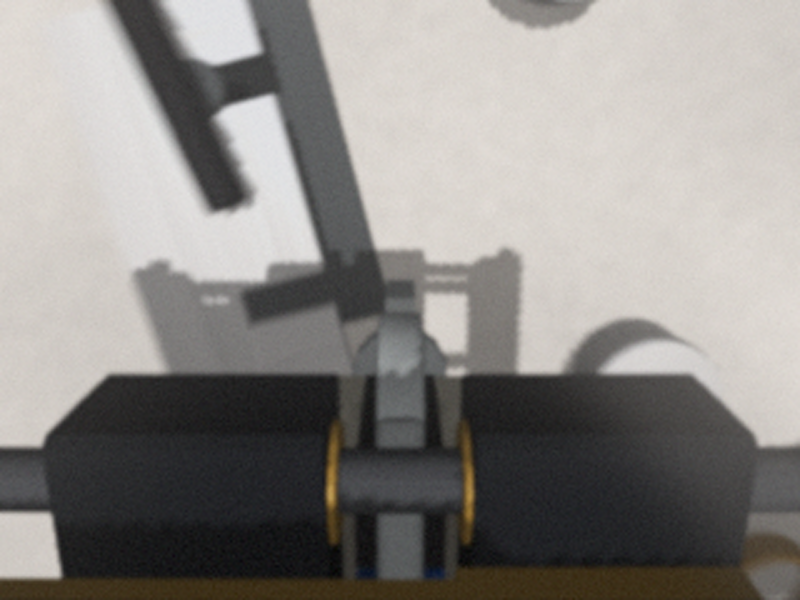

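```bash
python3 - <<'E'
from h import *
from station import arm
s=arm.get_state();p=arm.camera_params("wrist")
T=np.eye(4);T[:3,:3]=R.from_euler("xyz",s["ee_rot"]).as_matrix();T[:3,3]=s["eef_pos"]
C=np.linalg.inv(T)@p["pose"];print(np.round(C,3))
np.save("camtool.npy",C)
pp=dict(p);pp["pose"]=C
for d in(-.006,-.003,0,.003,.006):
    # tool frame: z down; bow centre at z=.1574
    q=proj(pp,[[d+.016,0,.1574-.021],[d+.030,-.0045,.1574-.002],[d+.030,-.0045,.1574+.01],[d+.013,0,.1574+.043],[d+.015,0,.1574+.067],[d+.011,0,.1574+.097]])
    print(d,np.round((q-[160,80]+.4)*2.5).tolist())
E
```

```text
[[ 0.001 -0.962 -0.274  0.074]
 [ 1.     0.001 -0.001 -0.001]
 [ 0.001 -0.274  0.962  0.02 ]
 [ 0.     0.     0.     1.   ]]
-0.006 [[405.0, 457.0], [382.0, 348.0], [384.0, 330.0], [403.0, 350.0], [403.0, 317.0], [403.0, 301.0]]
-0.003 [[405.0, 442.0], [382.0, 334.0], [383.0, 316.0], [404.0, 340.0], [403.0, 307.0], [403.0, 293.0]]
0 [[405.0, 427.0], [382.0, 320.0], [383.0, 303.0], [404.0, 329.0], [403.0, 297.0], [403.0, 284.0]]
0.003 [[405.0, 412.0], [382.0, 306.0], [383.0, 290.0], [404.0, 319.0], [403.0, 288.0], [403.0, 276.0]]
0.006 [[405.0, 396.0], [382.0, 291.0], [383.0, 276.0], [404.0, 308.0], [403.0, 278.0], [403.0, 267.0]]
```

```bash
python3 -m inch '[[[0.12,0.22,0,0,0,0.05],[0.25,0.5,0,0,0,0.1],[0.4,0.75,0,0,0,0.15],[0.5,0.97,0,0,0,0.2],[0.5,0.97,0,0,0,0.203]]]'; python3 -m inch '[[[0.1,0.3,0,0,0,0],[0.1,0.36,0,0,0,0],[0.1,0.36,0,0,0,0]]]';  python3 - <<'E'
from h import *
from station import arm
p=arm.camera_params("wrist"); im=arm.grab_frame("wrist"); cv2.imwrite("pics/w7.png",im)
import pickle;pickle.dump(p,open("w7.pkl","wb"))
s=arm.get_state();print(s["eef_pos"],s["ee_rot"],s["q"])
r=arm.search_frame("keyhole","wrist");print(r)
E
```

```text
t: 6.35
eef_pos: [0.5447, -0.0646, 0.4181]
ee_rot: [-3.141, 0.0, -1.503]
force: [-0.8, -0.4, -1.2]
width: 0.0088
t: 6.72
eef_pos: [0.563, 0.0051, 0.4182]
ee_rot: [3.141, -0.0, -1.508]
force: [-0.3, -0.6, -1.6]
width: 0.0091
[0.56278438 0.0043604  0.4183269 ] [ 3.14126815e+00 -1.94112658e-04 -1.50878910e+00] [ 3.55545134e-01  1.66009418e-01 -2.18454776e-01  9.91413369e-05
 -1.18669892e+00 -2.93575108e-01]
[{'box': [142.8, 81.0, 496.9, 323.1], 'score': 0.68}]
```

View pics/w7.png

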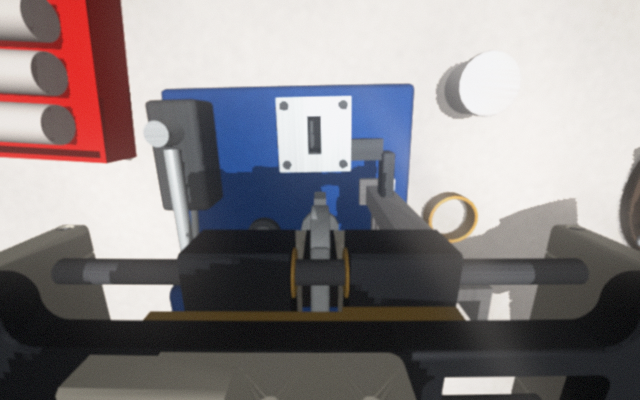

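```bash
python3 - <<'E'
from h import *
import pickle
p=pickle.load(open("w7.pkl","rb"));im=cv2.imread("pics/w7.png")
g=cv2.cvtColor(im,cv2.COLOR_BGR2GRAY)
sub=g[105:165,295:335]; m=(sub<110).astype(np.uint8)
n,l,st,c=cv2.connectedComponentsWithStats(m); 
for i in range(1,n):
    if st[i,4]>60: 
        pts=np.argwhere(l==i)[:,::-1]+[295,105]; r=cv2.minAreaRect(pts.astype(np.float32)); b=cv2.boxPoints(r); print(st[i],r)
        W=np.array([onz(p,q,.135) for q in b]); print(np.round(W,4), W.mean(0))
m=(g[80:185,262:370]>170).astype(np.uint8); n,l,st,c=cv2.connectedComponentsWithStats(m);i=1+np.argmax(st[1:,4])
r=cv2.minAreaRect((np.argwhere(l==i)[:,::-1]+[262,80]).astype(np.float32));print(r);W=np.array([onz(p,q,.135) for q in cv2.boxPoints(r)]);print(np.round(W,4),W.mean(0),[np.degrees(np.arctan2(*(W[k]-W[(k+1)%4])[[1,0]])) for k in range(4)])
crop(im,262,70,372,190,6,"pics/w7c.png")
E
```

```text
[ 13  12  13  36 329] ((313.8637390136719, 134.50411987304688), (35.28683090209961, 11.328132629394531), 88.26429748535156)
[[ 0.5792 -0.0682  0.135 ]
 [ 0.5692 -0.0692  0.135 ]
 [ 0.5663 -0.0382  0.135 ]
 [ 0.5766 -0.0372  0.135 ]] [ 0.57283652 -0.05318997  0.135     ]
((312.9999694824219, 133.49998474121094), (74.99998474121094, 75.99998474121094), 90.0)
[[ 0.6086 -0.0841  0.135 ]
 [ 0.5425 -0.0883  0.135 ]
 [ 0.5363 -0.0224  0.135 ]
 [ 0.6071 -0.0179  0.135 ]] [ 0.57363172 -0.05317639  0.135     ] [np.float64(3.634141807258129), np.float64(-84.67837036228441), np.float64(-176.34871901333662), np.float64(91.27536601155991)]
```

View pics/w7c.png

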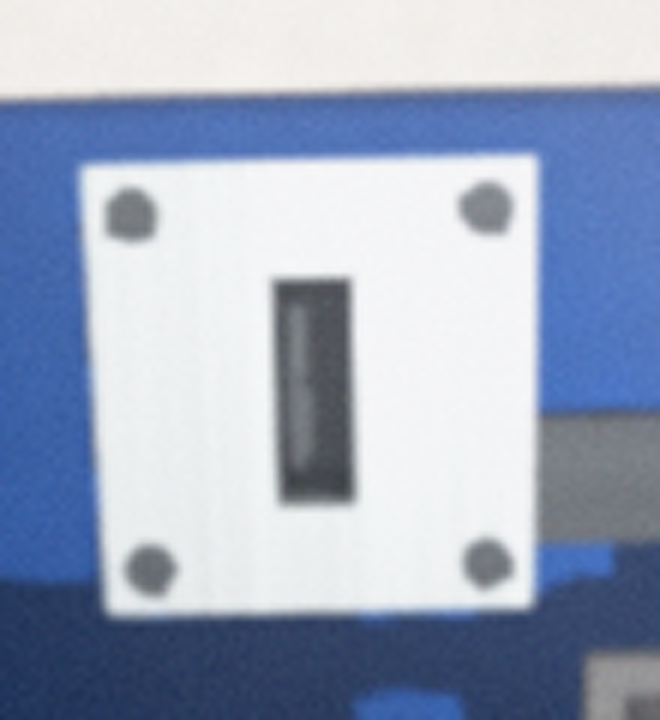

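```bash
python3 - <<'E'
from h import *
import pickle
p=pickle.load(open("w7.pkl","rb"));im=cv2.imread("pics/w7.png")
def c(u,v): return onz(p,(262+u/6-.42,70+v/6-.42),.135)
for S in ([(272,280),(351,278),(357,503),(280,505)],[(80,163),(537,155),(537,606),(105,617)]):
    W=np.array([c(*q) for q in S]);print(np.round(W[:,:2],4).tolist(),W.mean(0)[:2])
    f=lambda d:np.degrees(np.arctan2(d[1],d[0]))
    print(f(W[0]-W[1]),f(W[3]-W[2]),f(W[3]-W[0])-90,f(W[2]-W[1])-90)
C=np.load("camtool.npy");pp=dict(p);pp["pose"]=C
for d in(0,.001,.002): print(d,proj(pp,[[d+.011,0,.2544],[d+.013,0,.2004],[d,0,.1364],[d+.016,0,.1364]]).round(1).tolist())
crop(im,270,180,370,320,5,"pics/w7k.png")
E
```

```text
[[0.5799, -0.0689], [0.5683, -0.0699], [0.5653, -0.0369], [0.577, -0.0358]] [ 0.57262196 -0.05288274]
5.036845530751896 5.130846645010618 5.08887681087964 5.261776741805164
[[0.6087, -0.0835], [0.5424, -0.0888], [0.5363, -0.0228], [0.6033, -0.0168]] [ 0.57267175 -0.05296827]
4.58443753466586 5.129976796083892 4.603595467199213 5.325499164475758
0 [[320.8, 193.4], [321.0, 211.3], [321.4, 281.8], [321.5, 250.4]]
0.001 [[320.8, 192.2], [321.0, 209.9], [321.4, 279.9], [321.5, 248.3]]
0.002 [[320.8, 191.1], [321.0, 208.5], [321.4, 278.0], [321.6, 246.3]]
```

View pics/w7k.png

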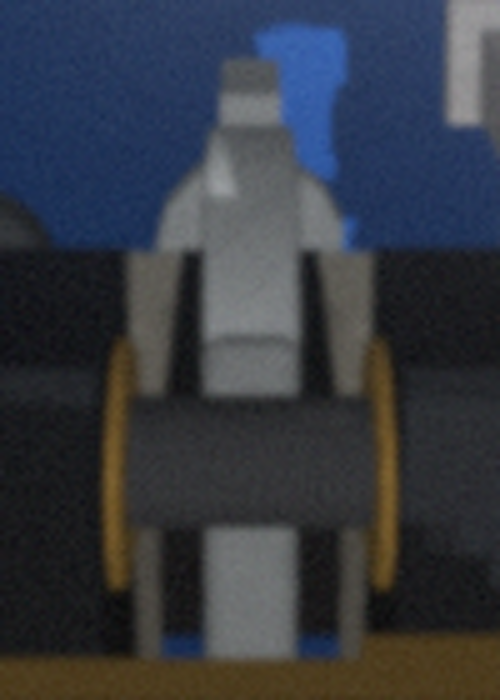

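```bash
python3 -m inch '[[[0.03,-0.15,0,0,0,0.008],[0.045,-0.283,0,0,0,0.008],[0.045,-0.283,0,0,0,0.008],[0.045,-0.283,0,0,0,0.008]]]';  python3 - <<'E'
from h import *
from station import arm
s=arm.get_state();print(s["eef_pos"],s["ee_rot"])
p=arm.camera_params("wrist"); im=arm.grab_frame("wrist"); crop(im,200,80,440,260,3,"pics/w8.png")
im=arm.grab_frame("side"); crop(im,280,100,480,250,4,"pics/s8.png")
E
```

```text
t: 7.32
eef_pos: [0.5715, -0.0528, 0.4185]
ee_rot: [-3.141, 0.0, -1.485]
force: [-0.0, -0.2, -0.5]
width: 0.009
[ 0.57154235 -0.05276502  0.41854988] [-3.14148843e+00  1.08360499e-04 -1.48545967e+00]
```

View pics/w8.png

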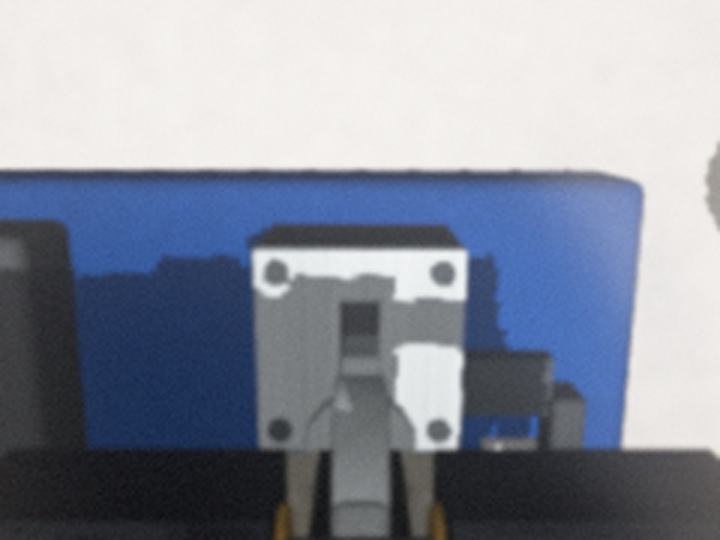

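View pics/s8.png

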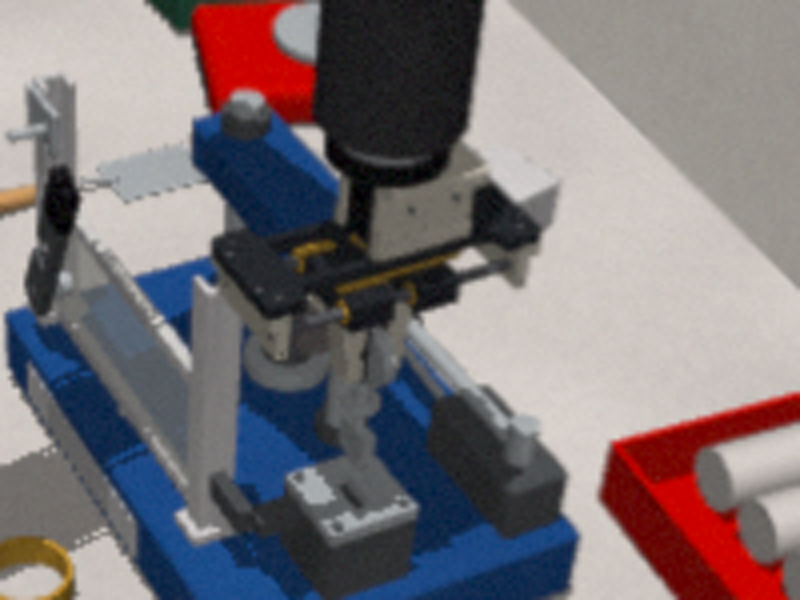

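```bash
python3 -m inch '[[[0.001,0.004,-0.08,0,0,0],[0.001,0.004,-0.15,0,0,0],[0.001,0.004,-0.19,0,0,0],[0.001,0.004,-0.19,0,0,0]]]';  python3 - <<'E'
from h import *
from station import arm
s=arm.get_state();print(s["eef_pos"],s["force"],s["moment"])
p=arm.camera_params("wrist"); im=arm.grab_frame("wrist"); crop(im,240,120,400,260,4,"pics/w9.png")
E
```

```text
t: 7.92
eef_pos: [0.5719, -0.0511, 0.3794]
ee_rot: [3.14, -0.0, -1.483]
force: [0.5, -1.2, -1.1]
width: 0.0091
[ 0.57187571 -0.05106367  0.37940381] [ 0.50053128 -1.21831501 -1.0502619 ] [-0.00812545  0.09479493  0.00575185]
```

View pics/w9.png

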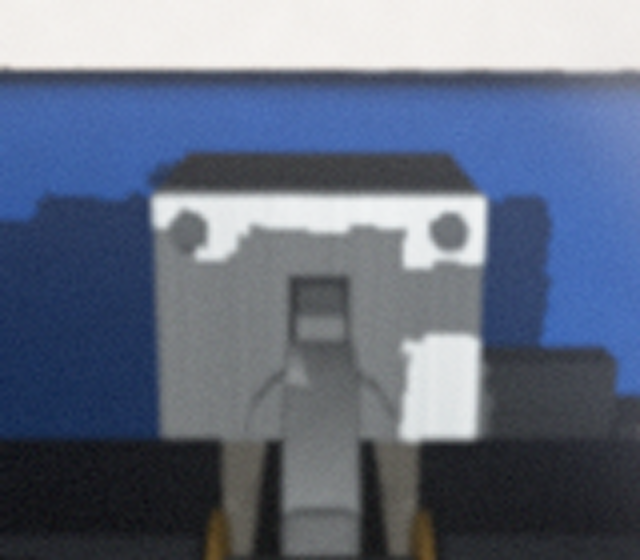

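```bash
python3 -m inch '[[[0,-0.004,-0.04,0,0,0],[0,-0.004,-0.08,0,0,0],[0,-0.004,-0.12,0,0,0]]]'; python3 -m inch '[[[0,0,-0.035,0,0,0],[0,0,-0.065,0,0,0],[0,0,-0.075,0,0,0]]]'
```

```text
t: 8.35
eef_pos: [0.5719, -0.052, 0.3559]
ee_rot: [3.141, 0.0, -1.484]
force: [0.1, 0.1, -0.7]
width: 0.0087
t: 8.72
eef_pos: [0.5719, -0.052, 0.3413]
ee_rot: [3.141, -0.0, -1.484]
force: [-4.4, 1.9, 9.3]
width: 0.0089
```

```bash
python3 -m inch '[[[0,0,0.002,0,0,0],[0,0,0.002,0,0,0],[0,0,0.002,0,0,0]]]' 40 20; python3 -m inch '[[[0,0,0.13,0,0,0],[0,0,0.28,0,0,0.02],[0,0,0.28,0,0,0.08],[0,0,0.28,0,0,0.14],[0,0,0.28,0,0,0.2],[0,0,0.28,0,0,0.25],[0,0,0.28,0,0,0.25]]]' 80; python3 -m inch '[[[0,0,0,0,0,0.055],[0,0,0,0,0,0.11],[0,0,0,0,0,0.165],[0,0,0,0,0,0.22],[0,0,0,0,0,0.25],[0,0,0,0,0,0.25]]]';  python3 - <<'E'
from h import *
from station import arm
s=arm.get_state();print(s["eef_pos"],s["ee_rot"],s["q"])
p=arm.camera_params("wrist"); im=arm.grab_frame("wrist"); cv2.imwrite("pics/w10.png",im)
E
```

```text
t: 9.1
eef_pos: [0.5721, -0.052, 0.3421]
ee_rot: [-3.141, 0.0, -1.484]
force: [-0.1, 0.1, -0.1]
width: 0.0333
t: 9.98
eef_pos: [0.572, -0.052, 0.398]
ee_rot: [-3.141, -0.0, -0.699]
force: [0.2, -0.5, 0.2]
width: 0.08
t: 10.72
eef_pos: [0.572, -0.052, 0.3979]
ee_rot: [3.142, -0.0, 0.083]
force: [-0.5, 0.2, 0.9]
width: 0.0798
[ 0.57202146 -0.05200968  0.39791093] [ 3.14157237e+00 -3.91178437e-05  8.30580745e-02] [ 2.49800695e-01  1.98844226e-01 -2.25083572e-01  2.90723841e-05
 -1.14683332e+00  1.40404175e+00]
```

View pics/w10.png

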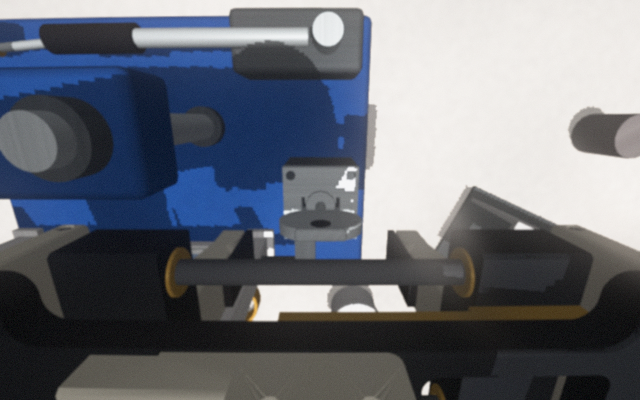

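```bash
python3 -m inch '[[[0,0,-0.12,0,0,0],[0,0,-0.24,0,0,0],[0,0,-0.24,0,0,0]]]' 78; python3 -m inch '[[[0,0,0,0,0,0],[0,0,0,0,0,0],[0,0,0,0,0,0],[0,0,0,0,0,0]]]' 50 20;  python3 - <<'E'
from h import *
from station import arm
s=arm.get_state();print(s["eef_pos"],s["force"],s["moment"])
p=arm.camera_params("wrist"); im=arm.grab_frame("wrist"); crop(im,200,120,440,300,3,"pics/w11.png")
im=arm.grab_frame("side"); crop(im,280,100,480,250,4,"pics/s11.png")
E
```

```text
t: 11.15
eef_pos: [0.5714, -0.0521, 0.3483]
ee_rot: [3.141, 0.004, 0.084]
force: [-0.3, -1.0, 0.6]
width: 0.078
t: 11.65
eef_pos: [0.5724, -0.0519, 0.3509]
ee_rot: [3.142, -0.002, 0.087]
force: [0.5, 0.5, 4.9]
width: 0.0596
[ 0.57235107 -0.05192318  0.35094693] [0.49574068 0.49885706 4.87414346] [ 0.18706209  0.31955253 -0.01427432]
```

View pics/w11.png

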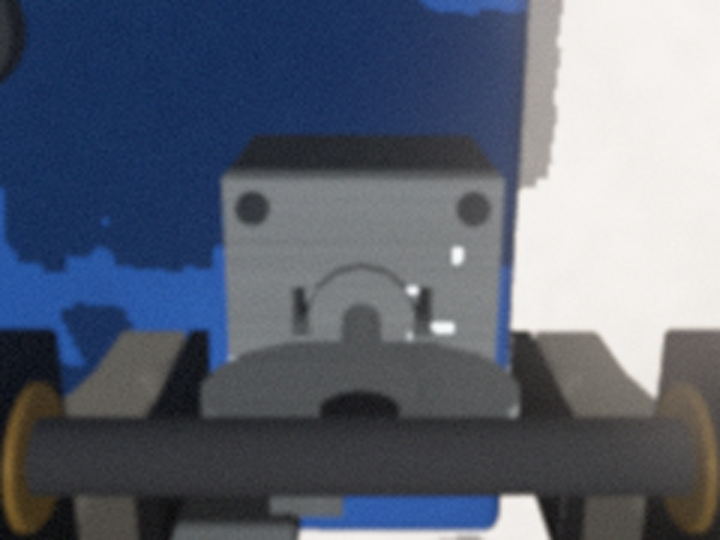

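View pics/s11.png

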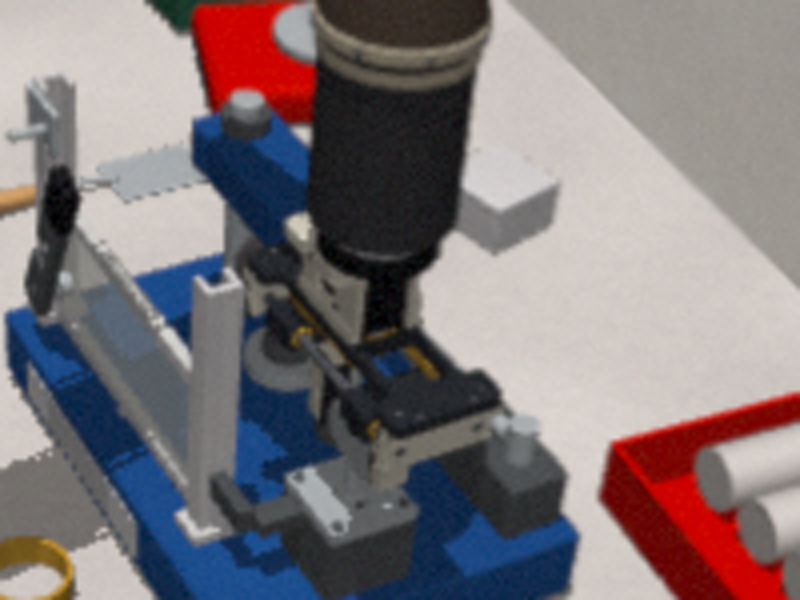

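```bash
python3 - <<'E'
from h import *
import pickle
im=cv2.imread("pics/w10.png"); crop(im,0,50,240,230,3.3,"pics/w10c.png")
E
```

```text
(no output)
```

View pics/w10c.png

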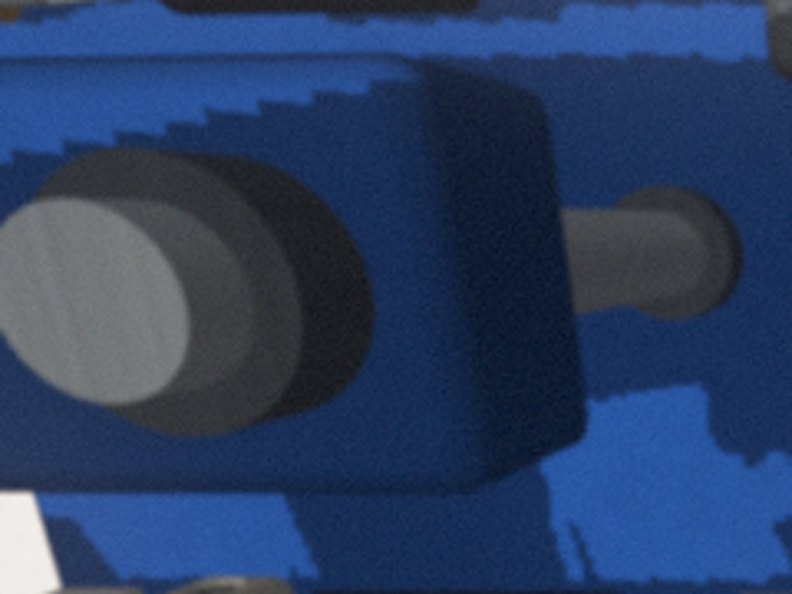

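```bash
python3 - <<'E'
from h import *
import pickle
from station import arm
C=np.load("camtool.npy");T=np.eye(4);T[:3,:3]=R.from_euler("xyz",[np.pi,0,.08306]).as_matrix();T[:3,3]=[.57202,-.05201,.39791]
p=dict(arm.camera_params("wrist"));p["pose"]=T@C
pt=pickle.load(open("top1.pkl","rb"))
for u,v in((480,480),(460,480),(495,470)):
    a=(u/3.3,50+v/3.3)
    X=tri([(p,a),(pt,(300+236/7-.43,115+262/7-.43))]);print(X)
a=(95/3.3,50+300/3.3);print(onz(p,a,.262))
for z in(.23,.235,.24): print(z,onz(p,(430/3.3,50+250/3.3),z),onz(p,(480/3.3,50+480/3.3),z))
E
```

```text
[0.59522241 0.04129454 0.23227688]
[0.59517251 0.04202723 0.23502045]
[0.59615127 0.04101651 0.22873483]
[0.62645053 0.07242629 0.262     ]
0.23 [0.63314718 0.05041076 0.23      ] [0.59675702 0.0456053  0.23      ]
0.235 [0.6335545  0.04718825 0.235     ] [0.59839177 0.04254488 0.235     ]
0.24 [0.63396183 0.04396574 0.24      ] [0.60002653 0.03948446 0.24      ]
```

```bash
python3 -m inch '[[[0,0,0,0,0,-0.05],[0,0,0,0,0,-0.1],[0,0,0,0,0,-0.15],[0,0,0,0,0,-0.2],[0,0,0,0,0,-0.25],[0,0,0,0,0,-0.3],[0,0,0,0,0,-0.35],[0,0,0,0,0,-0.35]]]' 50 25; python3 - <<'E'
from station import arm
s=arm.get_state();print(s["force"],s["moment"],s["q"][5])
E
```

```text
t: 12.75
eef_pos: [0.5724, -0.0524, 0.3509]
ee_rot: [-3.141, -0.002, -1.014]
force: [0.1, -2.8, 4.9]
width: 0.0597
[ 0.05103767 -2.78820919  4.90101864] [-1.09774698  0.12935109 -0.0725024 ] 0.3061075802015204
```

```bash
python3 -m inch '[[[0,0,0,0,0,-0.04],[0,0,0,0,0,-0.065],[0,0,0,0,0,-0.08],[0,0,0,0,0,-0.09]]]'; python3 - <<'E'
from h import *
from station import arm
s=arm.get_state();print(s["force"],s["moment"],s["ee_rot"])
p=arm.camera_params("wrist"); im=arm.grab_frame("wrist"); crop(im,200,120,440,300,3,"pics/w12.png")
im=arm.grab_frame("side"); crop(im,280,100,480,250,4,"pics/s12.png")
E
```

```text
t: 13.25
eef_pos: [0.5722, -0.0525, 0.351]
ee_rot: [-3.141, -0.002, -1.295]
force: [-1.3, -1.3, 5.6]
width: 0.0596
[-1.30716898 -1.25705929  5.62517498] [-0.71524816  0.65035263  1.04053522] [-3.14089388e+00 -1.79842814e-03 -1.29479167e+00]
```

View pics/w12.png

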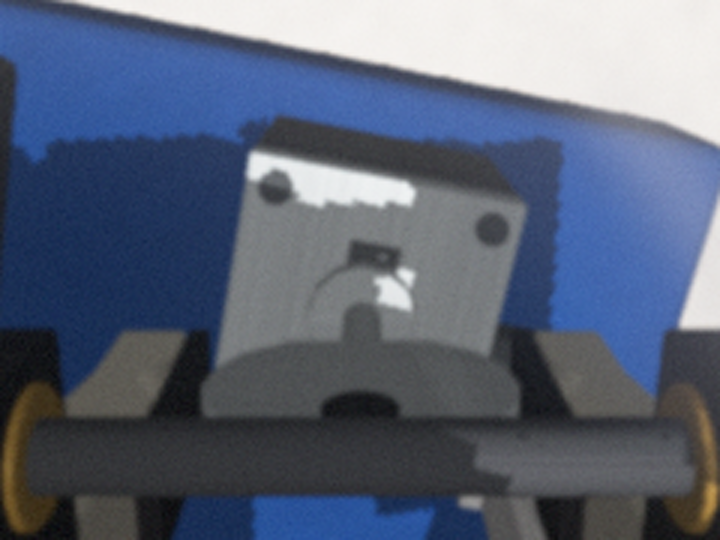

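View pics/s12.png

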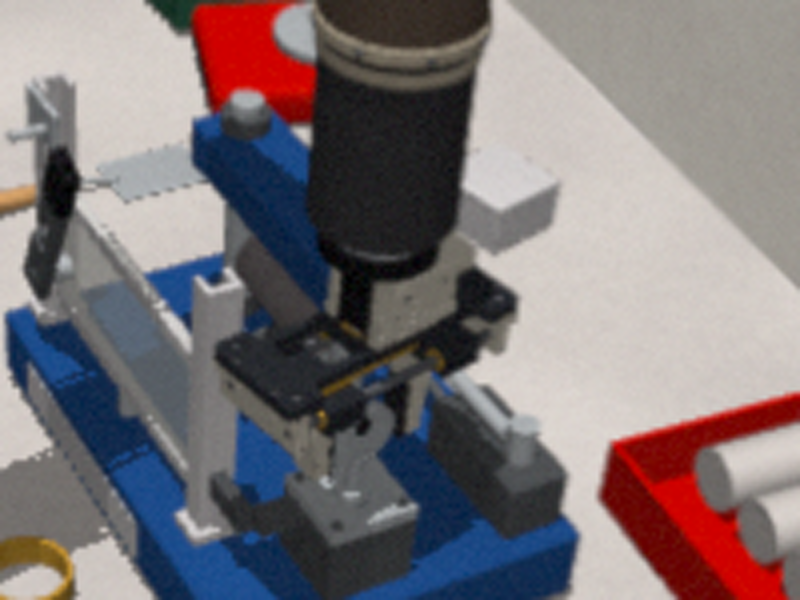

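```bash
python3 -m inch '[[[0,0,0,0,0,0.055],[0,0,0,0,0,0.11],[0,0,0,0,0,0.165],[0,0,0,0,0,0.22],[0,0,0,0,0,0.275],[0,0,0,0,0,0.33],[0,0,0,0,0,0.385],[0,0,0,0,0,0.43]]]'; python3 -m inch '[[[0,0,0,0,0,0.009],[0,0,0,0,0,0.009]]]';python3 - <<'E'
from h import *
from station import arm
s=arm.get_state();print(s["eef_pos"],s["force"],s["moment"],s["ee_rot"])
p=arm.camera_params("wrist"); im=arm.grab_frame("wrist"); crop(im,200,120,440,300,3,"pics/w13.png")
E
```

```text
t: 14.35
eef_pos: [0.5726, -0.0519, 0.351]
ee_rot: [-3.142, -0.002, 0.061]
force: [0.8, 2.0, 4.8]
width: 0.0603
t: 14.6
eef_pos: [0.5726, -0.0518, 0.3509]
ee_rot: [3.142, -0.002, 0.085]
force: [0.3, 0.1, 5.2]
width: 0.0602
[ 0.57255321 -0.05184525  0.35094274] [0.34210303 0.08020193 5.24139961] [ 0.24770553 -0.02092906  0.0110294 ] [ 3.14156740e+00 -2.34697529e-03  8.46021621e-02]
```

View pics/w13.png

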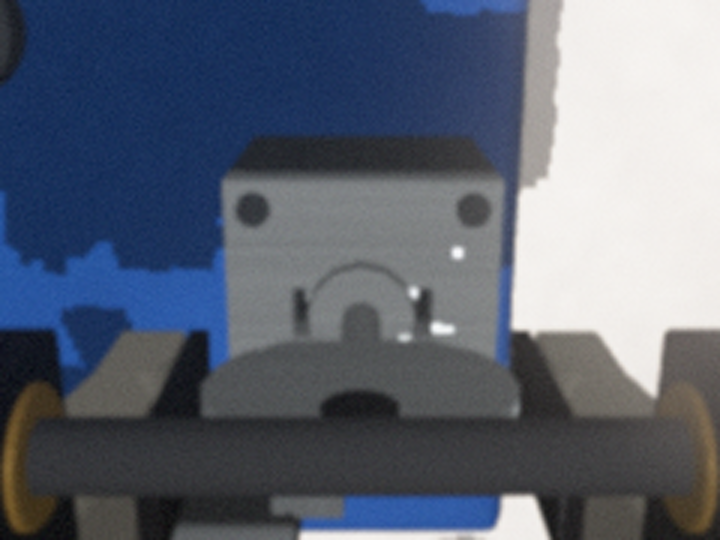

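```bash
python3 -m inch '[[[0,0,0,0,0,0],[0,0,0,0,0,0],[0,0,0.02,0,0,0],[0,0,0.13,0,0,0],[0,0,0.24,0,0,-0.03],[0,0,0.24,0,0,-0.085],[0,0,0.24,0,0,-0.14],[0,0,0.24,0,0,-0.195]]]' 78; python3 -m inch '[[[0,0,0,0,0,-0.055],[0,0,0,0,0,-0.11],[0,0,0,0,0,-0.165],[0,0,0,0,0,-0.22],[0,0,0,0,0,-0.275],[0,0,0,0,0,-0.304],[0,0,0,0,0,-0.304]]]' 40;python3 - <<'E'
from h import *
from station import arm
s=arm.get_state();print(s["eef_pos"],s["ee_rot"])
p=arm.camera_params("wrist"); im=arm.grab_frame("wrist"); crop(im,200,120,440,300,3,"pics/w14.png")
E
```

```text
t: 15.65
eef_pos: [0.572, -0.052, 0.3981]
ee_rot: [-3.142, -0.0, -0.534]
force: [0.5, 0.6, -0.2]
width: 0.0782
t: 16.52
eef_pos: [0.572, -0.052, 0.398]
ee_rot: [3.142, 0.0, -1.483]
force: [-0.1, -0.2, -0.0]
width: 0.0401
[ 0.57200433 -0.05199991  0.39797879] [ 3.14150890e+00  2.18778128e-05 -1.48308850e+00]
```

View pics/w14.png

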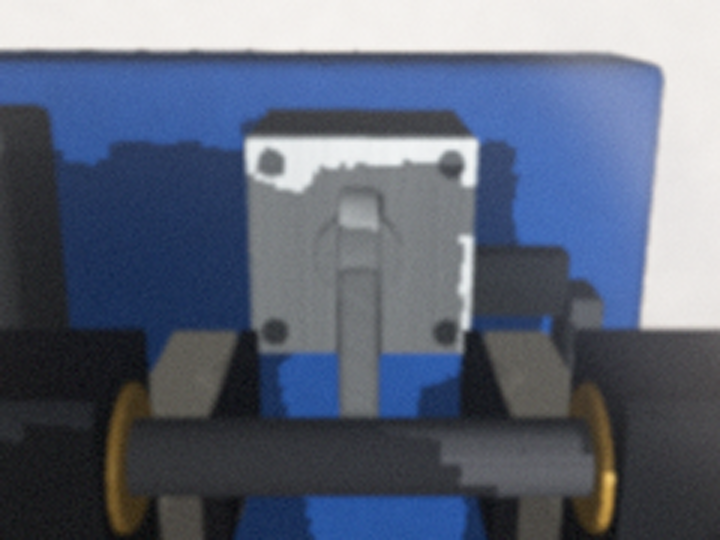

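Key stands aligned between the fingers (col ~358 of 360). Descend, grip, draw out.

```bash
python3 -m inch '[[[0,0,-0.15,0,0,0],[0,0,-0.28,0,0,0],[0,0,-0.28,0,0,0]]]' 40; python3 -m inch '[[[0,0,0,0,0,0],[0,0,0,0,0,0],[0,0,0,0,0,0],[0,0,0,0,0,0],[0,0,0,0,0,0]]]' 4 35;  python3 -m inch '[[[0,0,0.05,0,0,0],[0,0,0.12,0,0,0],[0,0,0.22,0,0,0],[0,0,0.32,0,0,0],[0,0,0.4,0,0,0],[0,0,0.4,0,0,0]]]'; python3 - <<'E'
from h import *
from station import arm
s=arm.get_state();print(s["eef_pos"],s["ee_rot"])
p=arm.camera_params("wrist"); im=arm.grab_frame("wrist"); crop(im,160,80,480,320,2.5,"pics/w15.png")
E
```

```text
t: 16.95
eef_pos: [0.5714, -0.0521, 0.3402]
ee_rot: [3.138, -0.0, -1.482]
force: [0.1, -0.1, 0.1]
width: 0.0399
t: 17.58
eef_pos: [0.5721, -0.052, 0.3425]
ee_rot: [-3.141, -0.0, -1.483]
force: [-0.4, 0.8, 2.9]
width: 0.0087
t: 18.32
eef_pos: [0.5722, -0.052, 0.4235]
ee_rot: [-3.139, 0.0, -1.484]
force: [-0.3, -0.0, -1.4]
width: 0.0091
[ 0.57224958 -0.05196542  0.42353997] [-3.13877004e+00  2.54063123e-04 -1.48362303e+00]
```

View pics/w15.png

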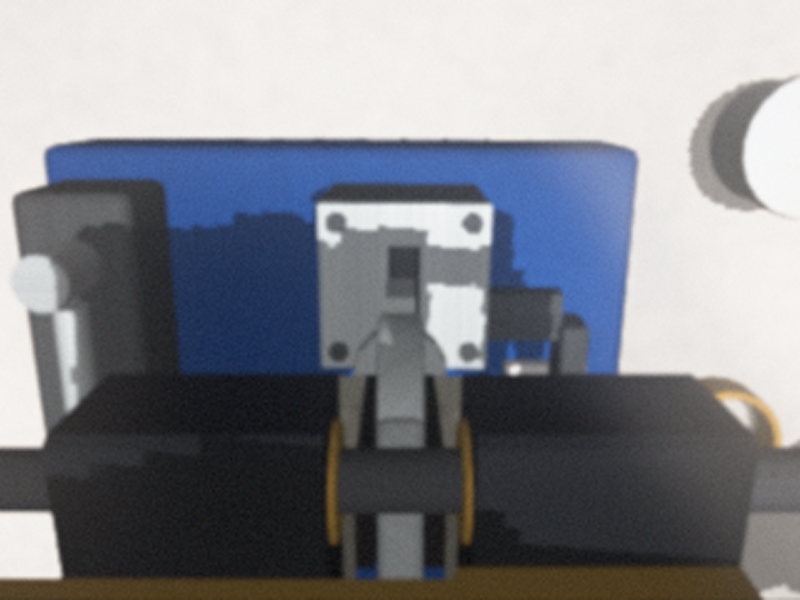

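```bash
python3 -m inch '[[[-0.1,-0.2,0,0,0,-0.05],[-0.25,-0.45,0,0,0,-0.1],[-0.45,-0.72,0,0,0,-0.16],[-0.6,-0.95,0,0,0,-0.21],[-0.645,-1.0,0,0,0,-0.231],[-0.645,-1.0,0,0,0,-0.231]]]'; python3 -m inch '[[[0,-0.047,-0.02,0,0,0],[0,-0.047,-0.2,0,0,0],[0,-0.047,-0.2,0,0,0]]]'; python3 - <<'E'
from h import *
from station import arm
s=arm.get_state();print(s["eef_pos"],s["ee_rot"])
p=arm.camera_params("wrist"); im=arm.grab_frame("wrist"); cv2.imwrite("pics/w16.png",im)
import pickle;pickle.dump(p,open("w16.pkl","wb"))
E
```

```text
t: 19.12
eef_pos: [0.442, -0.2528, 0.4211]
ee_rot: [3.14, -0.0, -2.212]
force: [-0.2, -0.1, -1.9]
width: 0.0088
t: 19.5
eef_pos: [0.4427, -0.2608, 0.3792]
ee_rot: [3.136, -0.002, -2.208]
force: [0.8, 0.5, -1.5]
width: 0.0089
[ 0.4426735  -0.2608346   0.37916882] [ 3.13608106e+00 -2.01439325e-03 -2.20810829e+00]
```

View pics/w16.png

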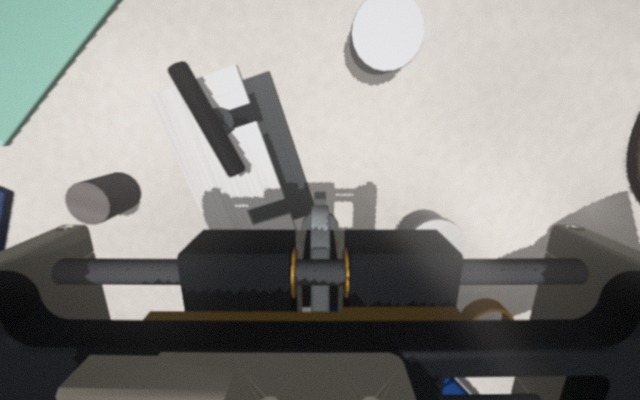

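```bash
python3 - <<'E'
from h import *
im=cv2.imread("pics/w16.png"); crop(im,200,140,340,235,5.5,"pics/w16c.png")
E
```

```text
(no output)
```

View pics/w16c.png

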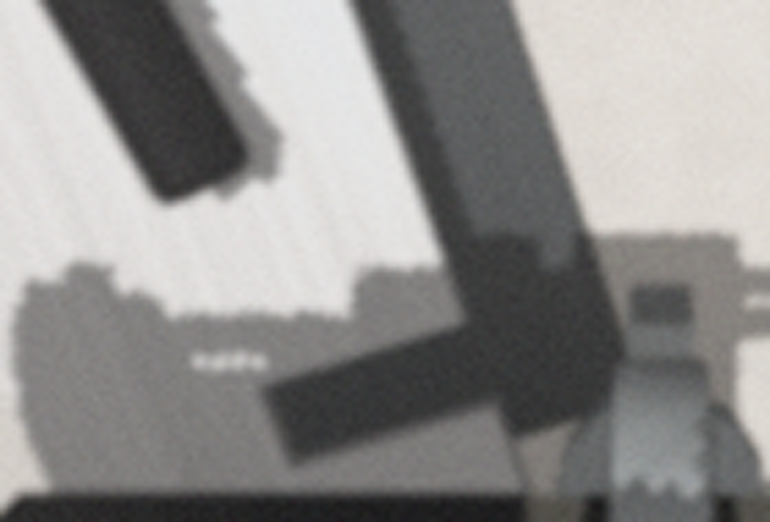

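```bash
python3 - <<'E'
from h import *
import pickle
p=pickle.load(open("w16.pkl","rb"))
W=[onz(p,(200+u/5.5-.4,140+v/5.5-.4),.1)[:2] for u,v in((268,388),(293,463),(465,322),(498,400))]
print(np.round(W,4)); e=(W[0]+W[1])/2;m=(W[2]+W[3])/2;d=(e-m)/np.linalg.norm(e-m);print(e,m,np.linalg.norm(e-m),np.degrees(np.arctan2(d[1],d[0])),"seat",e-.008*d,m+.03*d)
E
```

```text
[[ 0.5038 -0.2916]
 [ 0.5093 -0.2784]
 [ 0.4689 -0.2806]
 [ 0.4731 -0.2661]]
[ 0.50655654 -0.28500379] [ 0.47100504 -0.27335219] 0.03741214982299362 -18.145967150760963 seat [ 0.49895441 -0.28251228] [ 0.49951303 -0.28269536]
```

```bash
python3 -m inch '[[[0,0,-0.17,0,0,0],[0,0,-0.32,0,0,0],[0,0,-0.326,0,0,0],[0,0,-0.326,0,0,0]]]'; python3 - <<'E'
from h import *
from station import arm
s=arm.get_state();print(s["eef_pos"],s["ee_rot"],s["force"])
E
```

```text
t: 20.05
eef_pos: [0.444, -0.2615, 0.3183]
ee_rot: [-3.14, 0.0, -2.208]
force: [-0.1, 0.0, -0.7]
width: 0.0091
[ 0.4439932  -0.2614879   0.31833158] [-3.13970834e+00  1.98040334e-04 -2.20827991e+00] [-0.05683817  0.02160812 -0.66665883]
```

```bash
python3 -m inch '[[[0,0,-0.021,0,0,0],[0,0,-0.021,0,0,0],[0.09,-0.032,-0.021,0,0,0],[0.18,-0.064,-0.021,0,0,0],[0.25,-0.089,-0.021,0,0,0],[0.27,-0.096,-0.021,0,0,0],[0.27,-0.096,-0.021,0,0,0]]]'; python3 - <<'E'
from h import *
from station import arm
s=arm.get_state();print(s["eef_pos"],s["ee_rot"],s["force"])
im=arm.grab_frame("wrist"); crop(im,200,140,440,320,3.3,"pics/w17.png")
E
```

```text
t: 20.92
eef_pos: [0.4968, -0.2806, 0.3123]
ee_rot: [3.141, -0.0, -2.21]
force: [-0.1, -0.1, -1.2]
width: 0.0091
[ 0.49684005 -0.28057058  0.3123018 ] [ 3.14101082e+00 -1.38476673e-04 -2.20965878e+00] [-0.14786504 -0.1231412  -1.21266986]
```

View pics/w17.png

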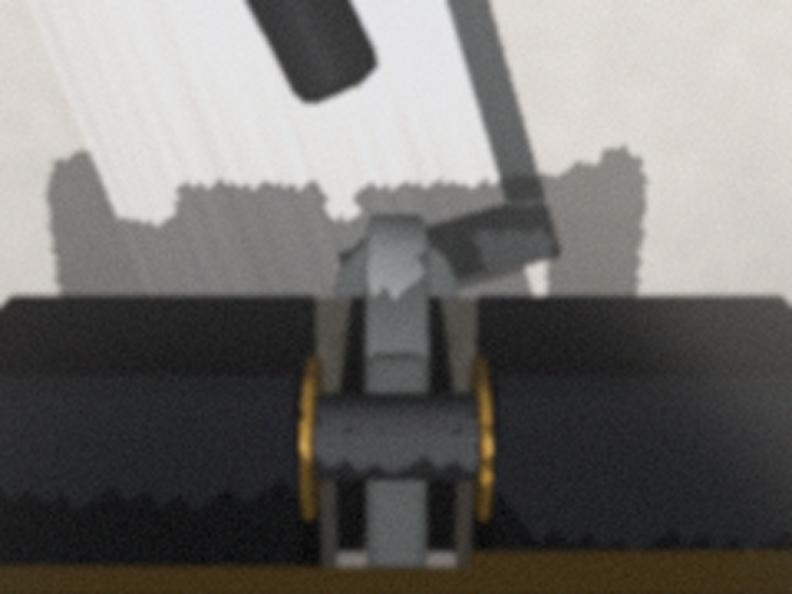

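```bash
python3 -m inch '[[[0.002,0,-0.015,0,0,0],[0.002,0,-0.025,0,0,0],[0.002,0,-0.025,0,0,0]]]'
```

```text
t: 21.35
eef_pos: [0.4973, -0.2805, 0.3075]
ee_rot: [3.142, 0.0, -2.209]
force: [-0.2, 0.6, -0.7]
width: 0.0089
```

```bash
python3 -m inch '[[[0,0,-0.006,0,0,0],[0,0,-0.006,0,0,0]]]'; python3 -m inch '[[[0,0,0,0,0,0],[0,0,0,0,0,0],[0,0,0,0,0,0],[0,0,0.05,0,0,0],[0,0,0.3,0,0,0],[0,0,0.6,0,0,0]]]' 44 20; python3 - <<'E'
from h import *
from station import arm
s=arm.get_state();print(s["eef_pos"],s["ee_rot"],s["force"])
im=arm.grab_frame("wrist"); crop(im,200,60,440,240,3.3,"pics/w18.png")
im=arm.grab_frame("side"); crop(im,280,100,430,390,2,"pics/s18.png")
E
```

```text
t: 21.6
eef_pos: [0.4973, -0.2805, 0.3074]
ee_rot: [-3.141, -0.0, -2.209]
force: [-3.5, 2.1, 9.0]
width: 0.0089
t: 22.35
eef_pos: [0.4972, -0.2806, 0.4274]
ee_rot: [3.14, -0.001, -2.209]
force: [0.9, -0.5, 0.2]
width: 0.0441
[ 0.49717109 -0.28055867  0.42737857] [ 3.13963741e+00 -1.07602977e-03 -2.20940875e+00] [ 0.88377365 -0.51019557  0.17675801]
```

View pics/w18.png

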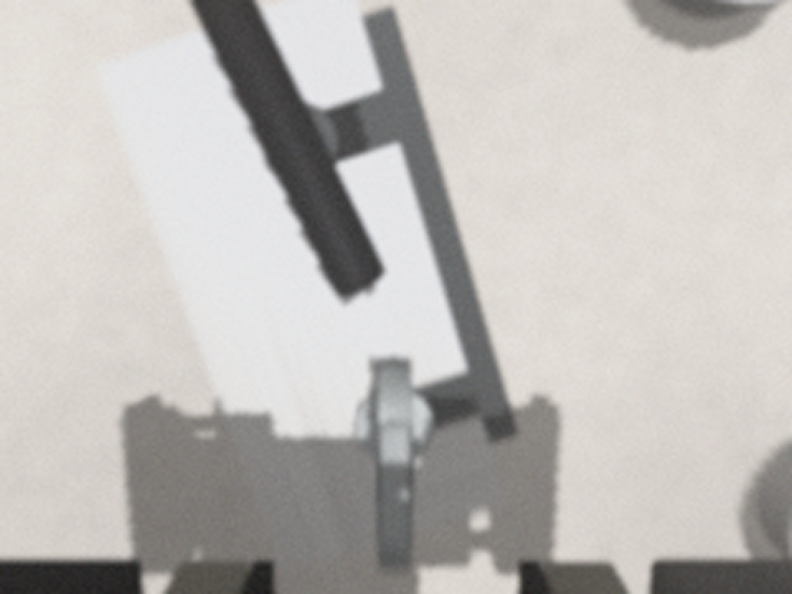

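View pics/s18.png

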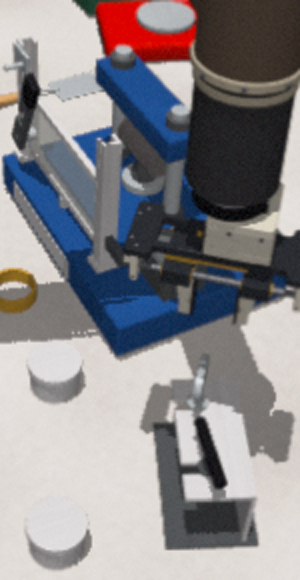

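```bash
python3 -m inch '[[[-0.03,0.15,0.2,0,0,0.05],[-0.07,0.4,0.4,0,0,0.11],[-0.1,0.7,0.46,0,0,0.17],[-0.15,1.0,0.46,0,0,0.23]]]'; python3 -m inch '[[[-0.05,0.3,0,0,0,0.005],[-0.1,0.6,0,0,0,0.005],[-0.1,0.9,0,0,0,0.005],[-0.1,1.0,0,0,0,0.005]]]'; python3 -m inch '[[[0,0.2,0,0,0,0],[0,0.35,0,0,0,0],[0,0.4,0,0,0,0],[0,0.4,0,0,0,0]]]'; python3 - <<'E'
from h import *
from station import arm
p=arm.camera_params("wrist"); im=arm.grab_frame("wrist"); cv2.imwrite("pics/w19.png",im)
s=arm.get_state();print(s["eef_pos"],s["ee_rot"],s["q"])
import pickle;pickle.dump(p,open("w19.pkl","wb"))
im=arm.grab_frame("side"); crop(im,240,90,420,250,4,"pics/s19.png");cv2.imwrite("pics/s19f.png",im)
cv2.imwrite("pics/t19.png",arm.grab_frame("top"))
E
```

```text
t: 22.95
eef_pos: [0.4669, -0.0792, 0.5204]
ee_rot: [-3.138, 0.0, -1.485]
force: [0.7, 1.0, -0.2]
width: 0.0441
t: 23.45
eef_pos: [0.4469, 0.1219, 0.519]
ee_rot: [-3.141, 0.001, -1.471]
force: [-0.4, -0.3, 0.1]
width: 0.044
t: 23.95
eef_pos: [0.4475, 0.1993, 0.5183]
ee_rot: [3.141, -0.0, -1.474]
force: [0.8, -0.6, 0.4]
width: 0.0443
[0.44744298 0.19880454 0.51841545] [ 3.14148482e+00 -2.29291646e-04 -1.47424373e+00] [ 8.20671757e-01 -9.57393504e-03 -1.87463266e-01  1.01923164e-04
 -1.39313968e+00 -7.24137196e-01]
```

View pics/w19.png

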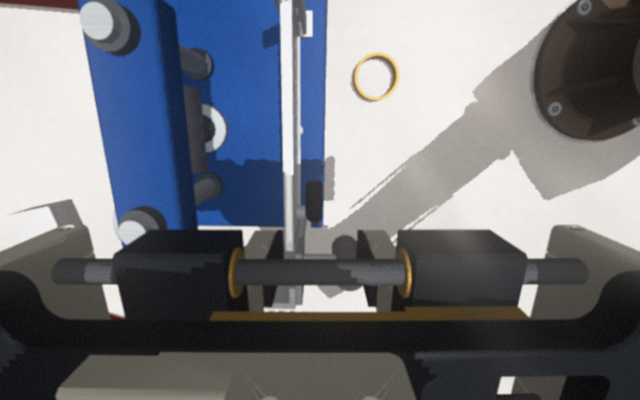

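View pics/s19.png

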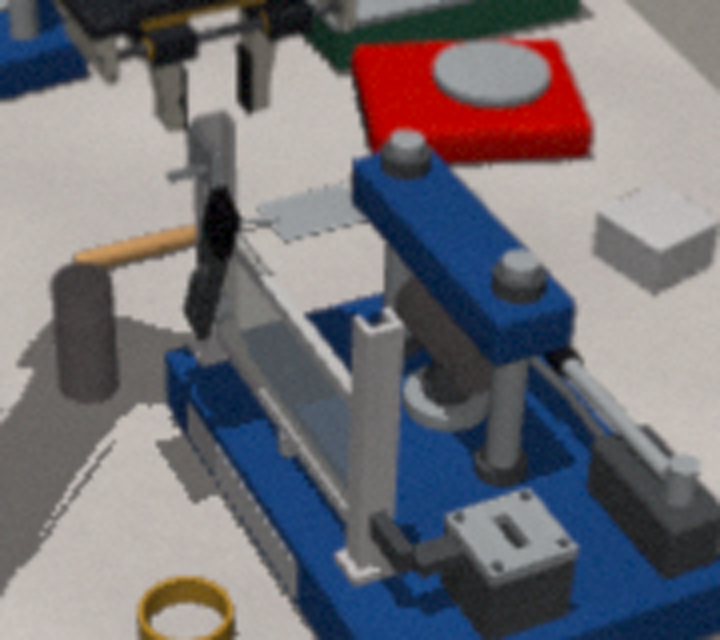

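View pics/t19.png

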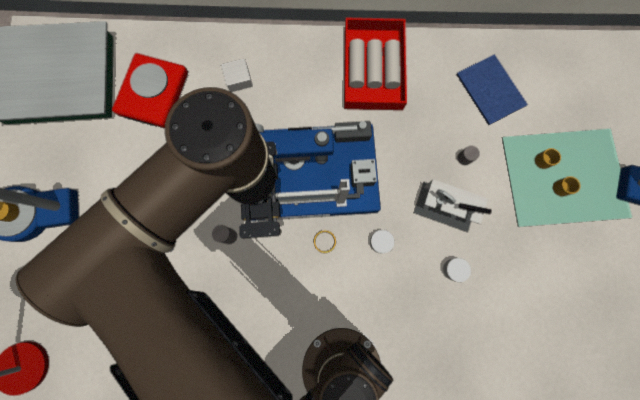

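```bash
python3 - <<'E'
from h import *
im=cv2.imread("pics/w19.png"); crop(im,250,120,380,320,3,"pics/w19c.png")
E
```

```text
(no output)
```

View pics/w19c.png

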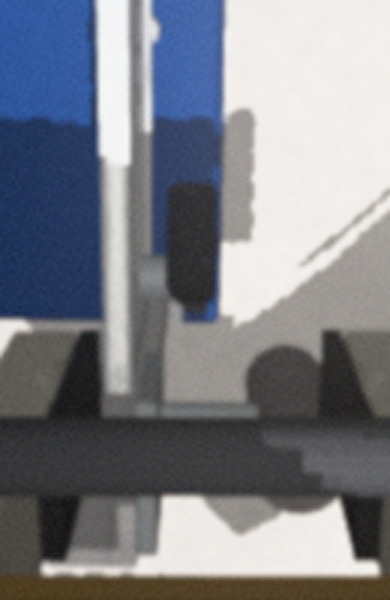

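```bash
python3 - <<'E'
from h import *
import pickle
from station import arm
p=pickle.load(open("w19.pkl","rb"));ps=arm.camera_params("side");pt=arm.camera_params("top")
def c(u,v,z): return onz(p,(250+u/3-.33,120+v/3-.33),z)
print("sleeve",[c(190,v,z).round(4) for v,z in((244,.25),(183,.272),(305,.24))])
print("pin",c(140,410,.265),c(258,410,.265))
print("rail",[c(u,250,.209).round(4) for u in(102,130,152)], "core",c(290,380,.11))
ex=np.array([np.cos(.087),np.sin(.087),0]);
for o in ((.495,.011,0),(.485,.011,0),(.505,.011,0)):
  for uv in((315,170),(300.5,150.5)):
    a,d=ray(ps,uv);t=((np.array(o)-a)@ex)/(d@ex);print("railtop",o[0],a+t*d)
# sleeve tri: side crop top (222,190)/bottom ... centre (220,222)
print(tri([(p,(250+190/3-.33,120+244/3-.33)),(ps,(240+220/4,90+222/4))]))
# pin tip
print("pintip",tri([(p,(250+258/3-.33,120+410/3-.33)),(ps,(240+170/4,90+175/4))]))
E
```

```text
sleeve [array([0.4545, 0.199 , 0.25  ]), array([0.4562, 0.1754, 0.272 ]), array([0.4526, 0.2223, 0.24  ])]
pin [0.46476178 0.24791566 0.265     ] [0.4294358  0.24442401 0.265     ]
rail [array([0.485 , 0.2164, 0.209 ]), array([0.4752, 0.2154, 0.209 ]), array([0.4675, 0.2146, 0.209 ])] core [0.39820957 0.30537542 0.11      ]
railtop 0.495 [0.48523559 0.12295126 0.20812172]
railtop 0.495 [0.47661631 0.2217734  0.21155118]
railtop 0.485 [0.47709516 0.10163089 0.22542098]
railtop 0.485 [0.4686527  0.19842568 0.22878008]
railtop 0.505 [0.49337603 0.14427163 0.19082245]
railtop 0.505 [0.48457992 0.24512112 0.19432227]
[0.45368124 0.19982944 0.24853277]
pintip [0.42975597 0.2433606  0.26694304]
```

```bash
python3 -m inch '[[[0.03,-0.2,-0.05,0.04,0.004,-0.003],[0.06,-0.4,-0.15,0.085,0.007,-0.003],[0.073,-0.45,-0.267,0.127,0.011,-0.003],[0.073,-0.45,-0.267,0.127,0.011,-0.003],[0.073,-0.45,-0.267,0.127,0.011,-0.003]]]' 44; python3 - <<'E'
from h import *
from station import arm
p=arm.camera_params("wrist"); im=arm.grab_frame("wrist"); cv2.imwrite("pics/w20.png",im)
s=arm.get_state();print(s["eef_pos"],s["ee_rot"],s["q"])
Rm=R.from_euler("xyz",s["ee_rot"]).as_matrix();print(Rm.round(3))
b=-Rm[:,2]; G=np.array([.4542,.1974,.2541]); print("want",G+.159*b,"delta units",(G+.159*b-s["eef_pos"])/.2)
T=np.eye(4)
im=arm.grab_frame("side"); crop(im,240,60,420,250,4,"pics/s20.png")
E
```

```text
t: 24.72
eef_pos: [0.4623, 0.1088, 0.4658]
ee_rot: [-3.138, 0.398, -1.484]
force: [0.3, -0.3, 0.5]
width: 0.0439
[0.46214393 0.10939977 0.4658455 ] [-3.13800827  0.39845912 -1.48260645] [ 0.456381   -0.01674813 -0.18751438 -0.38743392 -1.26868281 -0.27687509]
[[ 0.081 -0.996 -0.031]
 [-0.918 -0.087  0.387]
 [-0.388 -0.003 -0.922]]
want [0.45906581 0.13589816 0.40064299] delta units [-0.0153906   0.13249198 -0.32601257]
```

View pics/w20.png

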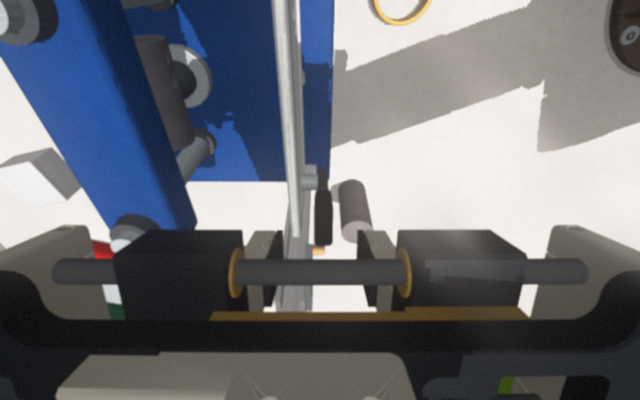

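View pics/s20.png

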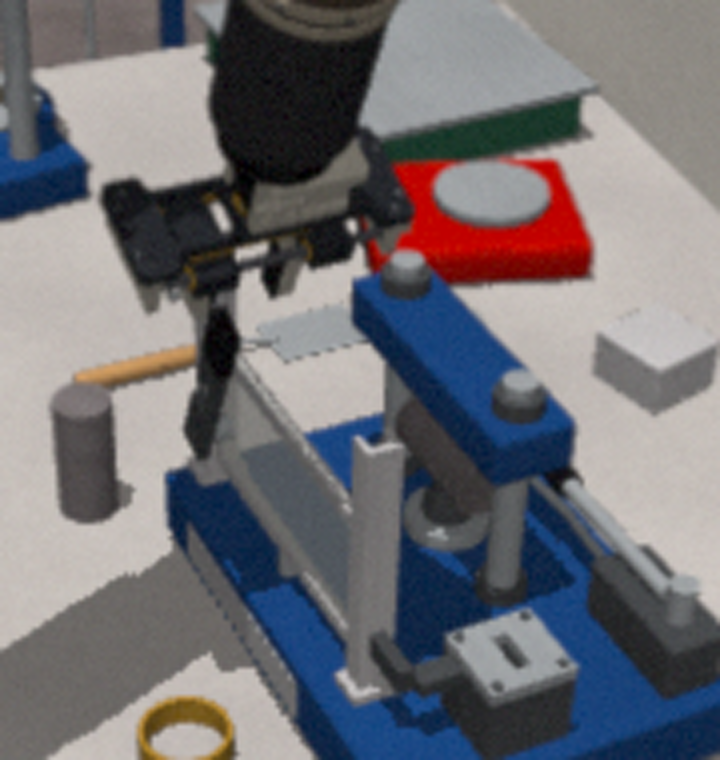

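```bash
python3 -m inch '[[[-0.01,0.04,-0.1,0,0,0],[-0.018,0.09,-0.22,0,0,0],[-0.022,0.128,-0.315,0,0,0],[-0.022,0.1325,-0.326,0,0,0],[-0.022,0.1325,-0.326,0,0,0]]]' 44; python3 - <<'E'
from h import *
from station import arm
s=arm.get_state();print(s["eef_pos"],s["ee_rot"])
im=arm.grab_frame("wrist"); crop(im,200,160,440,320,3.3,"pics/w21.png")
E
```

```text
t: 25.45
eef_pos: [0.4577, 0.1365, 0.4006]
ee_rot: [-3.138, 0.4, -1.481]
force: [-0.3, -0.0, 0.6]
width: 0.0441
[0.45774353 0.13650869 0.40055716] [-3.13818954  0.40001361 -1.4811141 ]
```

View pics/w21.png

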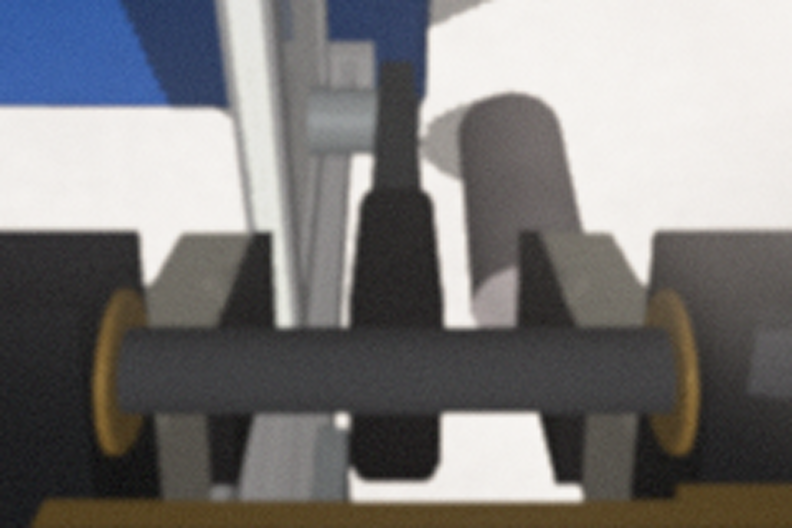

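```bash
python3 -m inch '[[[0,0,0,0,0,0],[0,0,0,0,0,0],[0,0,0,0,0,0],[0,0,0,0,0,0],[0,0,0,0,0,0]]]' 8 45; python3 -m inch '[[[0,0,0.05,0,0,0],[0,0,0.15,0,0,0],[0,0,0.25,0,0,0],[0,0,0.3,0,0,0],[0,0,0.3,0,0,0]]]'; python3 - <<'E'
from h import *
from station import arm
s=arm.get_state();print(s["eef_pos"],s["ee_rot"],s["force"],s["width"])
im=arm.grab_frame("wrist"); crop(im,200,120,440,320,3.3,"pics/w22.png")
im=arm.grab_frame("side"); crop(im,240,60,420,250,4,"pics/s22.png")
E
```

```text
t: 26.12
eef_pos: [0.4578, 0.1358, 0.3998]
ee_rot: [-3.139, 0.4, -1.484]
force: [0.7, -0.7, -0.7]
width: 0.0138
t: 26.75
eef_pos: [0.4577, 0.1359, 0.4599]
ee_rot: [-3.139, 0.401, -1.483]
force: [4.5, 0.3, -4.8]
width: 0.0139
[0.45768697 0.13589942 0.45988256] [-3.13861735  0.40056007 -1.48307825] [ 4.47448638  0.28297389 -4.77953232] 0.013873701708487824
```

View pics/w22.png

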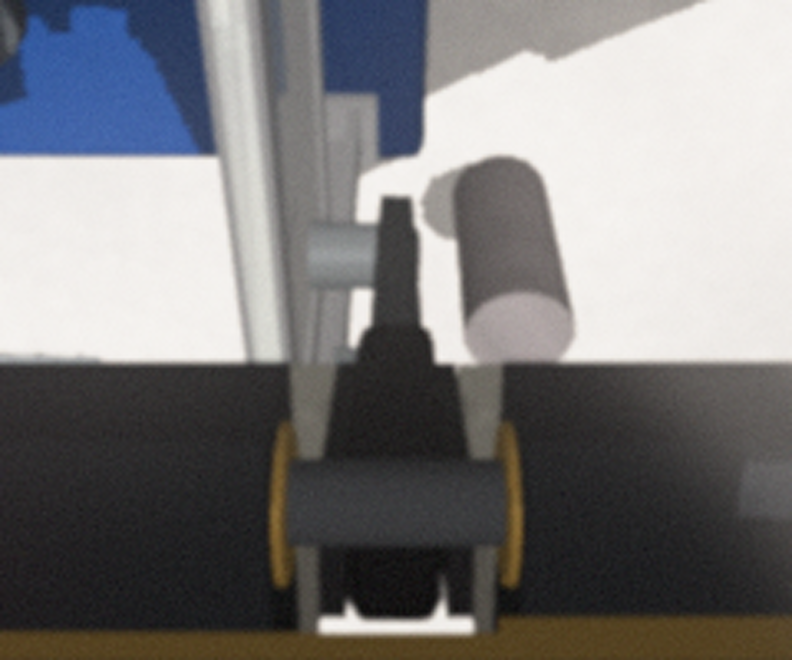

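View pics/s22.png

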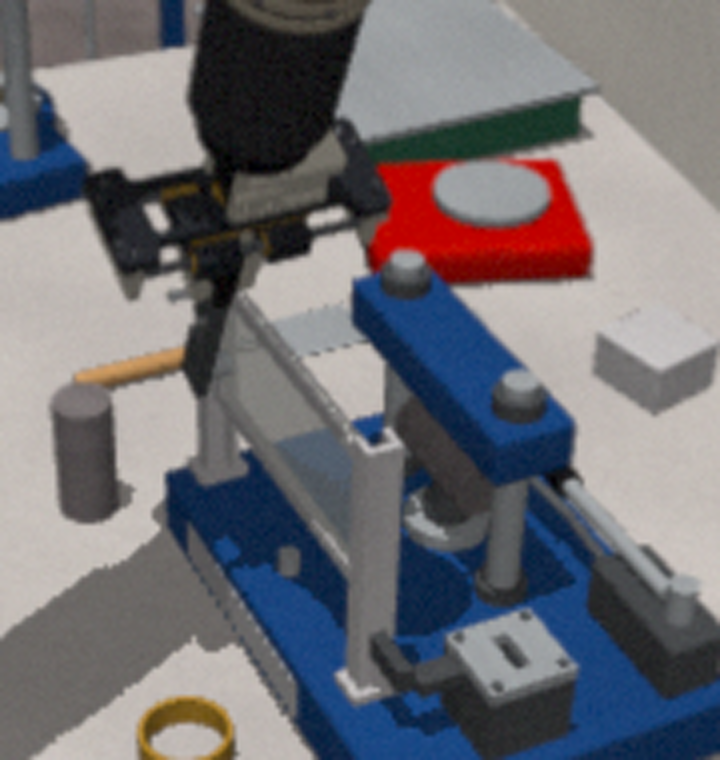

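```bash
python3 -m inch '[[[0,0,0.05,0,0,0],[0,0,0.0875,0,0,0],[0,0,0.0875,0,0,0]]]'; python3 -m inch '[[[-0.006,0.067,0.025,-0.016,-0.0015,0],[-0.012,0.134,0.049,-0.032,-0.003,0],[-0.012,0.134,0.049,-0.032,-0.003,0]]]'; python3 - <<'E'
from h import *
from station import arm
s=arm.get_state();print(s["eef_pos"],s["ee_rot"],s["force"],s["moment"],s["width"])
im=arm.grab_frame("side"); crop(im,250,60,350,200,5.5,"pics/s23.png")
E
```

```text
t: 27.22
eef_pos: [0.4577, 0.1359, 0.4772]
ee_rot: [-3.139, 0.4, -1.483]
force: [5.5, 1.8, -6.1]
width: 0.0137
t: 27.6
eef_pos: [0.4553, 0.1635, 0.4867]
ee_rot: [-3.138, 0.298, -1.482]
force: [6.8, -0.0, -5.1]
width: 0.0136
[0.455258   0.1634613  0.48670464] [-3.13830697  0.29800937 -1.48159534] [ 6.81612582 -0.02643962 -5.09415325] [-1.78797492 -2.02932226 -0.94391648] 0.013620041360290183
```

View pics/s23.png

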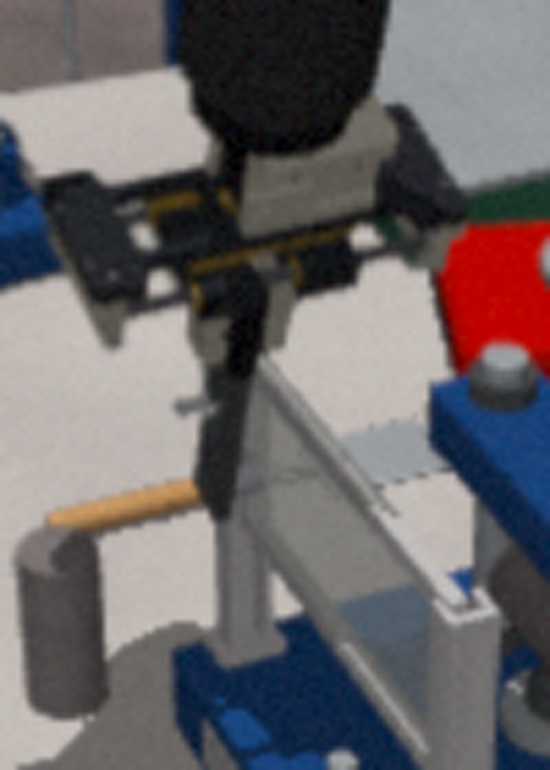

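```bash
python3 -m inch '[[[0,0.07,0.018,-0.016,-0.0015,0],[-0.004,0.139,0.036,-0.0315,-0.0025,0],[-0.01,0.21,0.047,-0.047,-0.004,0],[-0.016,0.281,0.0575,-0.063,-0.005,0],[-0.016,0.281,0.0575,-0.063,-0.005,0]]]'; python3 - <<'E'
from h import *
from station import arm
s=arm.get_state();print(s["eef_pos"],s["ee_rot"],s["force"],s["moment"],s["width"])
im=arm.grab_frame("side"); crop(im,250,60,350,200,5.5,"pics/s24.png")
E
```

```text
t: 28.28
eef_pos: [0.4515, 0.2194, 0.4972]
ee_rot: [3.14, 0.099, -1.482]
force: [0.7, -2.2, -6.0]
width: 0.0134
[0.45145738 0.21937559 0.49723144] [ 3.14015375  0.098623   -1.48192396] [ 0.7180336  -2.15748342 -5.97183966] [-1.35466669 -0.66135458 -0.39607547] 0.013421510018412247
```

View pics/s24.png

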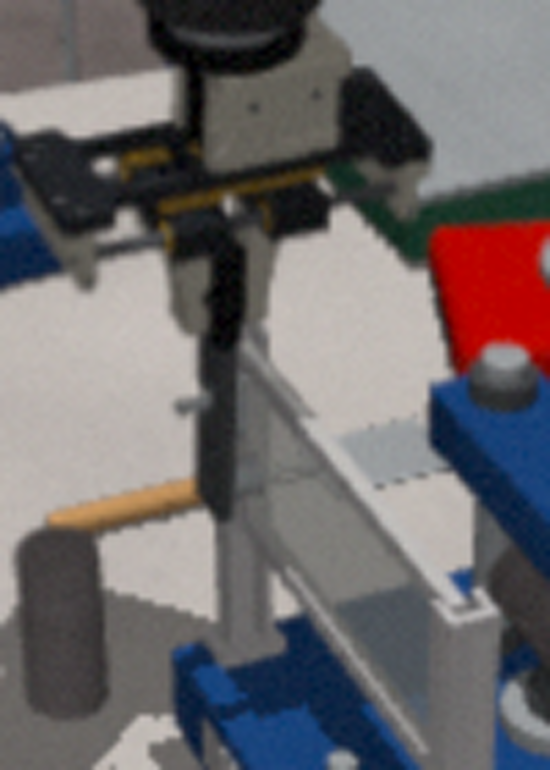

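```bash
python3 -m inch '[[[-0.006,0.07,0.005,-0.016,-0.0015,0],[-0.012,0.143,0.007,-0.032,-0.003,0],[-0.012,0.143,0.007,-0.032,-0.003,0]]]'; python3 - <<'E'
from h import *
from station import arm
s=arm.get_state();print(s["eef_pos"],s["ee_rot"],s["force"],s["moment"],s["width"])
im=arm.grab_frame("side"); crop(im,250,60,350,200,5.5,"pics/s25.png")
im=arm.grab_frame("wrist"); crop(im,200,100,440,320,3.3,"pics/w25.png")
E
```

```text
t: 28.7
eef_pos: [0.4491, 0.2475, 0.4987]
ee_rot: [3.141, -0.001, -1.483]
force: [-1.5, -2.2, -5.8]
width: 0.0141
[0.44905217 0.24753993 0.49874778] [ 3.14050304e+00 -7.01621443e-04 -1.48260766e+00] [-1.46651026 -2.23479626 -5.84066429] [-0.36240369  0.70162768 -0.29370314] 0.014063222032007862
```

View pics/s25.png

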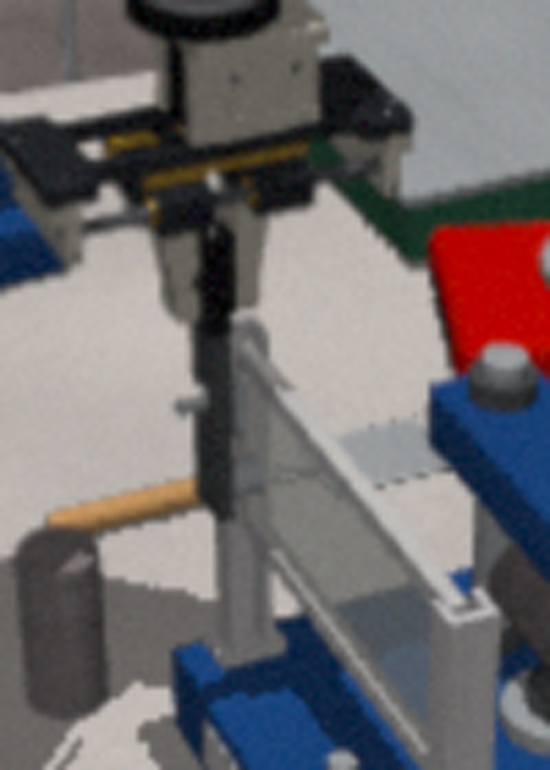

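View pics/w25.png

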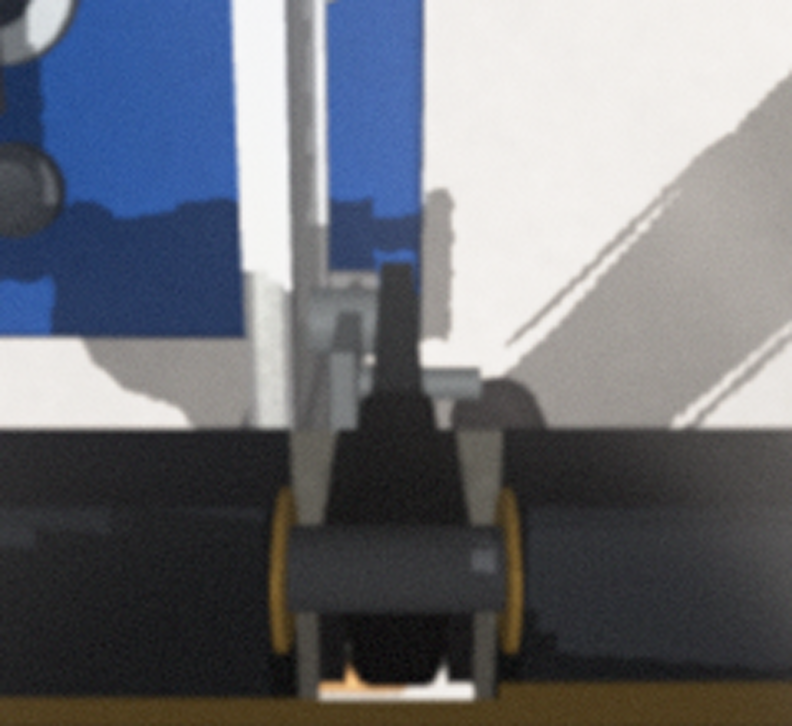

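```bash
python3 -m inch '[[[0,-0.005,-0.02,0,0,0],[0,-0.005,-0.05,0,0,0],[0,-0.005,-0.05,0,0,0]]]'; python3 -m inch '[[[0,0,-0.02,0,0,0],[0,0,-0.035,0,0,0],[0,0,-0.035,0,0,0]]]'; python3 - <<'E'
from h import *
from station import arm
s=arm.get_state();print(s["eef_pos"],s["ee_rot"],s["force"],s["moment"],s["width"])
im=arm.grab_frame("side"); crop(im,250,60,350,200,5.5,"pics/s26.png")
im=arm.grab_frame("wrist"); crop(im,200,100,440,320,3.3,"pics/w26.png")
E
```

```text
t: 29.18
eef_pos: [0.4491, 0.2461, 0.4893]
ee_rot: [-3.141, 0.002, -1.484]
force: [-5.7, 3.5, -5.8]
width: 0.0136
t: 29.55
eef_pos: [0.4491, 0.2462, 0.4825]
ee_rot: [-3.141, 0.002, -1.484]
force: [-5.3, 3.2, -5.7]
width: 0.0141
[0.44907237 0.24619071 0.48246573] [-3.14144537e+00  2.33020284e-03 -1.48398695e+00] [-5.34372779  3.19204875 -5.68757173] [ 1.3584379   2.353103   -0.21218029] 0.014079080327176306
```

View pics/s26.png

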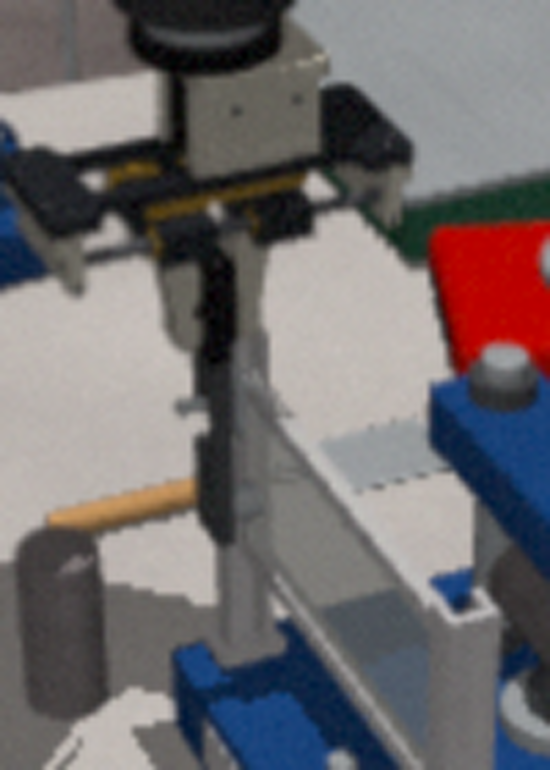

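View pics/w26.png

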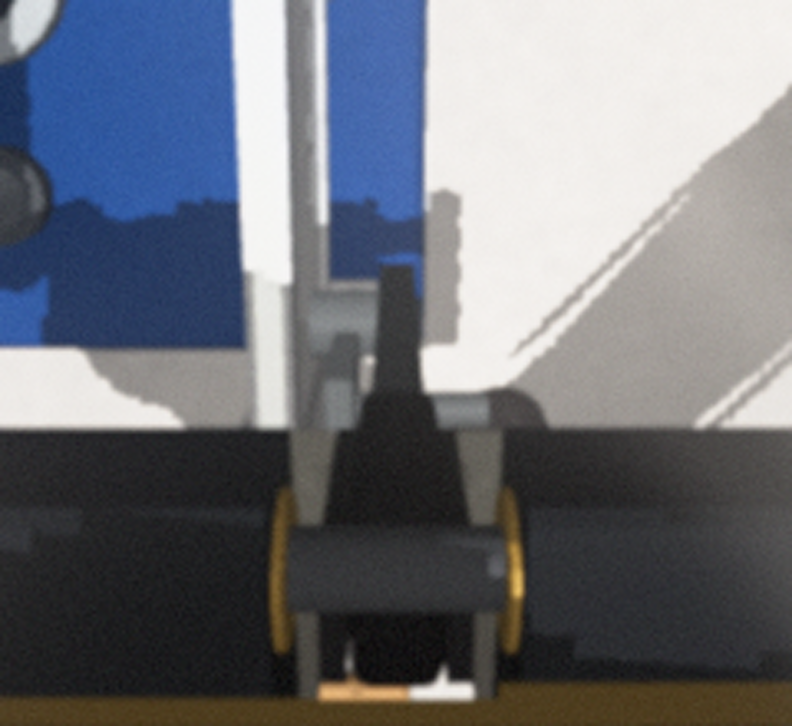

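```bash
python3 -m inch '[[[-0.005,0.003,-0.015,0,0,0],[-0.005,0.003,-0.025,0,0,0],[-0.005,0.003,-0.025,0,0,0]]]'
```

```text
t: 30.02
eef_pos: [0.4483, 0.2462, 0.4815]
ee_rot: [-3.137, 0.003, -1.483]
force: [-10.7, -0.9, 15.8]
width: 0.014
```

```bash
python3 -m inch '[[[0.003,0,0.012,0,0,0],[0.003,0,0.012,0,0,0]]]'; python3 -m inch '[[[0,0,0,0,0,0],[0,0,0,0,0,0],[0,0,0,0,0,0]]]' 40; python3 - <<'E'
from h import *
from station import arm
s=arm.get_state();print(s["eef_pos"],s["force"],s["width"])
im=arm.grab_frame("side"); crop(im,250,60,350,200,5.5,"pics/s27.png")
im=arm.grab_frame("wrist"); crop(im,200,100,440,320,3.3,"pics/w27.png")
E
```

```text
t: 30.28
eef_pos: [0.4488, 0.2464, 0.4818]
ee_rot: [-3.14, 0.002, -1.484]
force: [-7.7, 0.8, 5.2]
width: 0.0134
t: 30.65
eef_pos: [0.4495, 0.2469, 0.4808]
ee_rot: [-3.139, 0.001, -1.484]
force: [-1.3, 0.5, 0.7]
width: 0.0369
[0.44951432 0.24690344 0.48079081] [-1.29608046  0.54200623  0.70069134] 0.03694061103017704
```

View pics/s27.png

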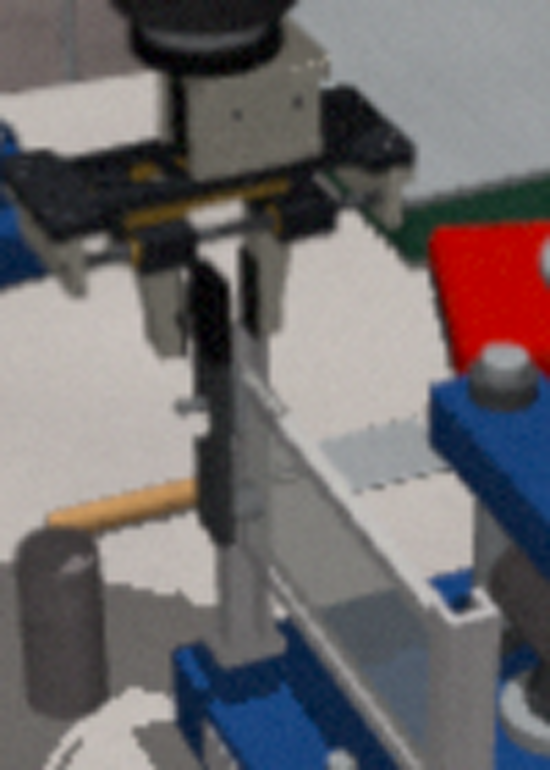

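View pics/w27.png

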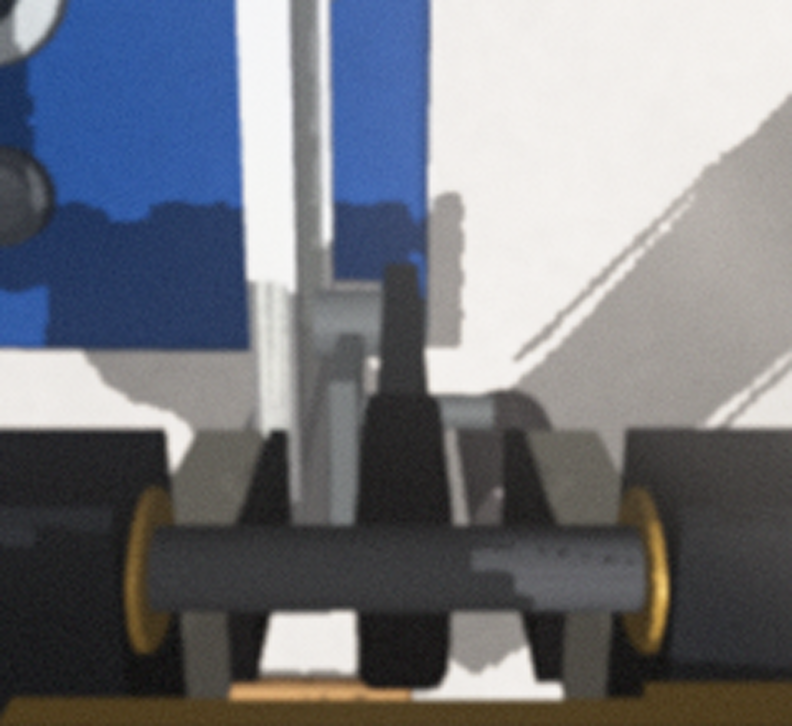

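Released and the guard hangs. Retreat straight up, then sideways to see.

```bash
python3 -m inch '[[[0,0,0.05,0,0,0],[0,0,0.2,0,0,0],[0,0,0.45,0,0,0],[0,0,0.5,0,0,0]]]' 44; python3 -m inch '[[[-0.05,-0.2,0,0,0,0],[-0.1,-0.5,0,0,0,0],[-0.15,-0.75,0,0,0,0],[-0.2,-0.95,0,0,0,0],[-0.2,-0.95,0,0,0,0]]]'; python3 - <<'E'
from h import *
from station import arm
s=arm.get_state();print(s["t"],s["eef_pos"],s["force"],s["width"])
im=arm.grab_frame("side");cv2.imwrite("pics/s28.png",im); crop(im,240,90,420,250,4,"pics/s28c.png")
im=arm.grab_frame("top");cv2.imwrite("pics/t28.png",im)
im=arm.grab_frame("wrist");cv2.imwrite("pics/w28.png",im)
E
```

```text
t: 31.25
eef_pos: [0.4495, 0.247, 0.5846]
ee_rot: [-3.134, 0.003, -1.483]
force: [-0.1, 0.5, -0.5]
width: 0.044
t: 31.88
eef_pos: [0.4082, 0.0549, 0.5812]
ee_rot: [-3.138, 0.001, -1.486]
force: [1.5, 1.1, 0.3]
width: 0.0441
31.875 [0.40817321 0.05487525 0.58124445] [1.49167697 1.07497792 0.32733502] 0.04408421723827245
```

View pics/s28c.png

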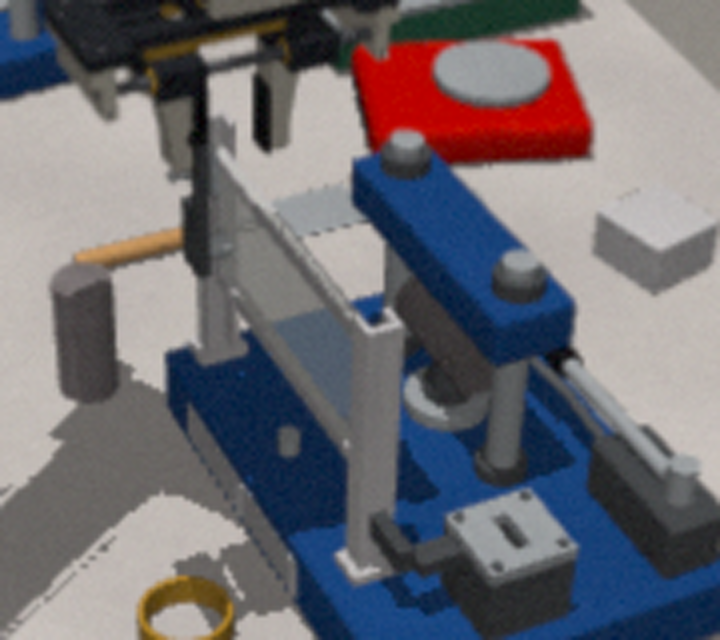

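View pics/s28.png

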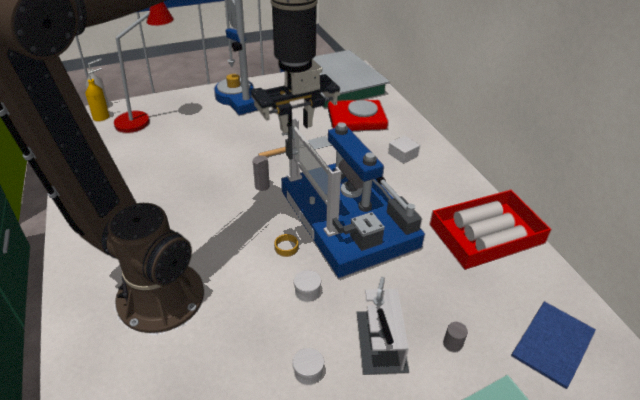

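View pics/t28.png

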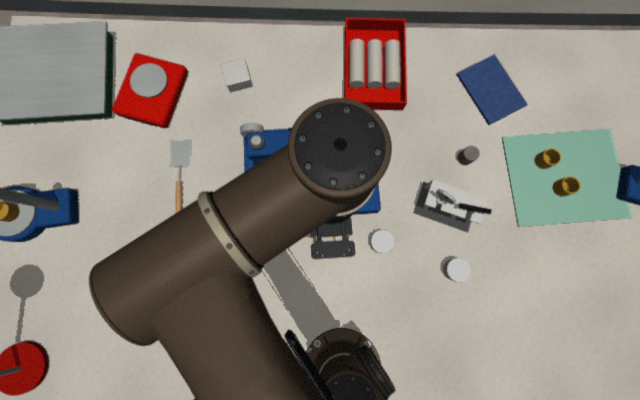

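```bash
python3 -m inch '[[[0,-0.3,0,0,0,0],[0,-0.6,0,0,0,0],[0,-0.8,0,0,0,0],[0,-0.8,0,0,0,0]]]'; python3 - <<'E'
from h import *
from station import arm
s=arm.get_state();print(s["t"],s["eef_pos"])
im=arm.grab_frame("side"); a=cv2.resize(im[115:200,270:350],None,fx=5,fy=5,interpolation=cv2.INTER_CUBIC); b=cv2.resize(im[270:380,350:420],None,fx=3.8,fy=3.86,interpolation=cv2.INTER_CUBIC)[:425]
cv2.imwrite("pics/s29.png",np.hstack([a,b[:, :390]] if b.shape[0]==425 else [a,cv2.resize(b,(270,425))]))
im=arm.grab_frame("top");crop(im,220,110,500,240,2.8,"pics/t29.png")
E
```

```text
t: 32.52
eef_pos: [0.4098, -0.1041, 0.5798]
ee_rot: [-3.141, -0.0, -1.486]
force: [0.7, 0.4, 0.6]
width: 0.0443
32.525 [ 0.40981358 -0.10411315  0.57980313]
```

View pics/s29.png

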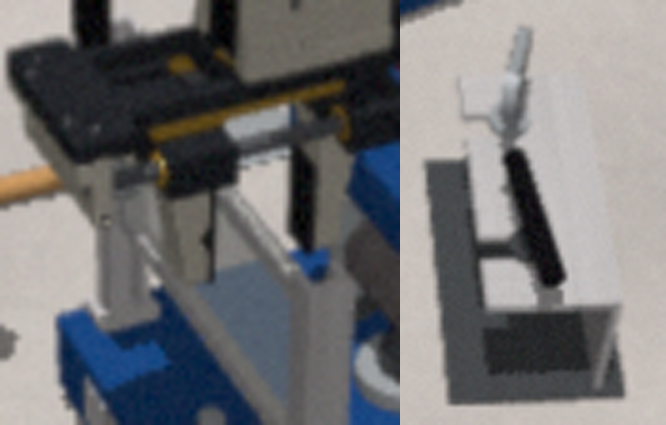

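View pics/t29.png

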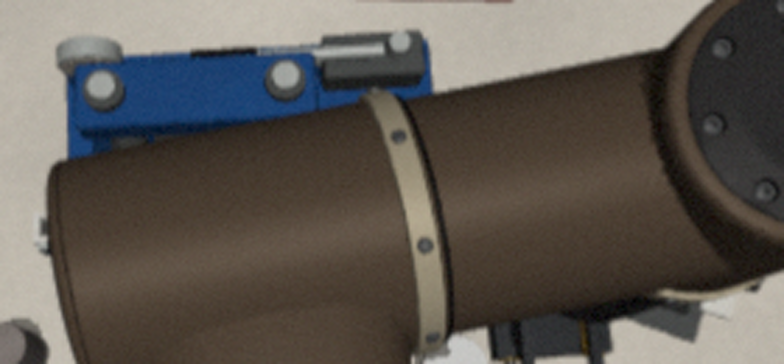

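```bash
python3 -m inch '[[[0,-0.3,0,0,0,0],[0,-0.6,0,0,0,0],[0,-0.8,0,0,0,0],[0,-0.8,0,0,0,0]]]'; python3 - <<'E'
from h import *
from station import arm
im=arm.grab_frame("side"); crop(im,240,80,420,230,4.2,"pics/s30.png")
p=arm.camera_params("side")
print(proj(p,[[.4498,.247,.319],[.4498,.247,.265],[.4498,.247,.195]]))
E
```

```text
t: 33.12
eef_pos: [0.4103, -0.2636, 0.5793]
ee_rot: [3.141, 0.001, -1.485]
force: [-0.1, 1.2, -0.5]
width: 0.0444
[[288.30595484 116.25502331]
 [288.72510452 132.37978137]
 [289.25349777 152.22010129]]
```

View pics/s30.png

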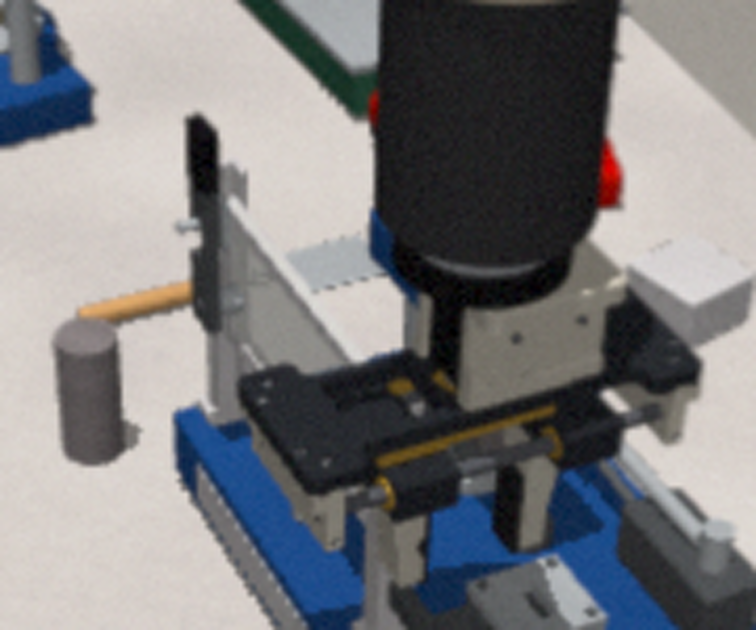

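```bash
python3 -c "
from station import arm
print(arm.job_done())"
```

```text
the job is handed in; nothing more can be done
None
```

The job is done and handed in at about 33 s of the 69 s allowed. There is no verdict yet.

**What I did**
1. I took the key from the left rack slot and pushed it into the lock until the collar rested on top. Contact showed at about 9 N.
2. I regripped the bow by its edges so the gripper would clear the guide, then turned the key 1.38 rad clockwise. The wrist read about 1 N m at the stop, and the side picture showed the guard had sprung up.
3. I turned the key home, drew it out and hung it in the left slot again.
4. I lifted the guard by the bar's sleeve and swung the bar upright, so the pin entered the slot. I then lowered it about 17 mm until it seated, at about 16 N upward, and let go.

**Last checks**
- **Guard:** it stayed up for more than 2 s after I let go. In the side picture the sleeve was at pixel (288, 117), against (288.3, 116.3) expected for the bar hanging on the pin.
- **Key:** it hangs in its slot with the collar on the shelf, seen from the side at 32.5 s.
- **Driver:** it still hangs in its slot, and nothing else on the bench appeared moved.
- **Robot:** it was clear of everything when I handed in.

No check failed. In the last top picture the arm hid most of the press and the rack, so the final evidence there comes from the side camera and an earlier top picture.

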